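# Refit the matched bearing caps of a feed roller

## Task

The feed roller of the board conveyor is back in its two bearing saddles: find the two caps in the black tray that were machined with these saddles, and refit each on its own saddle, with its notches over that saddle's lugs and seated fully home over the shaft. Lower the caps into place, do not drop them; let go of both, and leave the third cap, which belongs to another unit, and everything else where it lies.

Things in the scene. Friction and masses are not known exactly. Their poses are not given: they have to be found in the camera images.
- cap_wide_center (a point): Loose aluminium bearing cap, 0.25 kg, feet down in the tray (mm): one notch 18.5 wide at the -x end, one 10.5 wide at the +x end, both on the middle line. Point: the cap's centre, half-way up: 26 above its feet, 26 below the rib's top, 2 above the block's top. z up. Notches run the block's full height, open outward, 12 deep. Mates with saddle_wide only.
- cap_wide: Same cap (mm): block 80 long (x) x 36 wide (y) x 24 high, half bore of radius 11.5 under it along y; centred on top an upright grip rib 34 long (x) x 14 thick (y) x 28 high, 52 overall: take the rib by its thickness, from above. Origin: centre of the underside, 26 below the centre point, same axes.
- cap_twin_center (a point): Loose aluminium bearing cap, 0.25 kg, feet down in the tray (mm): two notches 8.5 wide, 11 either side of the middle, at the -x end; one 10.5 wide mid +x end. Point: the cap's centre, half-way up: 26 above its feet, 26 below the rib's top, 2 above the block's top. z up. Notches run the block's full height, open outward, 12 deep. Mates with saddle_twin only.
- cap_twin: Same cap (mm): block 80 long (x) x 36 wide (y) x 24 high, half bore of radius 11.5 under it along y; centred on top an upright grip rib 34 long (x) x 14 thick (y) x 28 high, 52 overall: take the rib by its thickness, from above. Origin: centre of the underside, 26 below the centre point, same axes.
- cap_spare_center (a point): Third cap, of another unit, same sizes and origin, with one 10.5 mm notch on the middle line at each end. Fits neither saddle; leave it in the tray. The point is its centre, half-way up, 26 mm above its feet.
- saddle_wide_seat (a point): Fixed lower bearing half (mm), face 80 x 36: a lug 16 wide at the -x end and one 8 wide at the +x end, on the middle line. Lugs: 12 high, x length 10, centred 35 out, bevelled. Point: on the shaft axis, middle of the parting face (46 above table); x across the shaft, y along it, z up. Cap home: centre 26 above this point, x and y axes the same way; a wrong or reversed cap stays proud or tilted.
- saddle_twin_seat (a point): Fixed lower bearing half (mm), face 80 x 36: two lugs 6 wide, 11 either side of the middle, at the -x end; one 8 wide mid +x end. Lugs: 12 high, x length 10, centred 35 out, bevelled. Point: on the shaft axis, middle of the parting face (46 above table); x across the shaft, y along it, z up. Cap home: centre 26 above this point, x and y axes the same way; a wrong or reversed cap stays proud or tilted.
- unit: Fixed roller unit: dark bed plate 130 (x) x 250 (y) x 12 mm thick, 20 mm shaft along y with its axis 46 mm above the table, black roller 40 mm in diameter and 86 long in the middle; the two saddles stand on it 80 mm either side of the middle, in either order. Origin: centre of the underside.
- tray: Shallow black tray, 270 (x) x 340 (y) mm, walls 14 mm high, floor 4 mm thick, in which the three caps stand in a row with at least 80 mm between their centres; origin at the centre of its underside. Fixed.
- screwdriver: Bystander: screwdriver 160 mm long lying along the tray's side nearest the robot. Leave alone.
- tin: Bystander: small brass tin, 36 mm wide, 26 mm high, near the tray's corner. Leave alone.
- board: Bystander: green circuit board in a black carrier, 120 x 150 mm, flat on the table beyond the roller unit. Leave alone.
- wrench: Bystander: wrench 150 mm long flat on the table beyond the tray. Leave alone.
- brush: Bystander: brush 150 mm long flat on the table near the robot. Leave alone.

How it is judged:
By the outcome, as a careful person would: the job done as asked, in the order asked, and still so for the second after the job is handed in, with the robot touching nothing.
It also fails if it takes over 61 s, if anything falls off the work surface, if the arm or the gripper's body presses on something with over 40 N, if the wrist force passes 120 N, or if a joint passes its speed limit or range.

## Robot

A 7-joint arm with a two-finger parallel gripper is mounted at the origin on the work surface. World frame = base frame: x ahead of the robot, y to its left, z up, the work surface at z = 0. Lengths are in m, angles in rad, forces in N, time in s.
With the tool pointing down it reaches from about 0.4 to 0.875 m from the base axis. Payload 6.5 kg.
Tool frame: the origin (TCP) lies on the centre line of the jaws, within the pads' length; the fingertips stand 19 mm ahead of it and the grasp point (between the pads) is the TCP; z points along the fingers, y is the direction in which the jaws open and shut (so a half turn about z gives the same grasp; the last joint's range is limited). The gripper opens to 85 mm and grips with 20 to 120 N. Pads are 22 mm wide; open, the fingers measure 114 mm over their backs; the gripper's body (76 mm by 85 mm) begins 54 mm behind the grasp point. The pads swing forward as they close: fully open they stand 13 mm farther back than shut.
Start: joints at [-1.175, 0.536, -0.004, 1.538, 0.003, 1.067, -0.071], TCP at [0.29, 0.582, 0.216] pointing down, gripper open.
Joint ranges: [-2.7, 2.7], [-0.37, 2.16], [-1.27, 1.26], [0.24, 2.4], [-1.31, 4.45], [0.19, 1.91], [-2.76, 2.76]. Speed limits (rad/s): [2.39, 2.39, 3.14, 3.14, 3.14, 3.14, 3.14].

## Interface

Orientations are given as a unit quaternion [w, x, y, z].
In Python, from plant import manip, viewer, find_in gives the robot as it stands.
- The arm moves only by the tool play_rows, never from a script. Its argument "plan" is a list of rows, each an object of numbers: "ax", "ay", "az": the turn, a rotation vector about the tool's x, y, z in degrees; "x", "y", "z": the shift along the tool's x, y, z in mm; "gripper": the opening in per cent of the stroke, from 0 (shut) to 100 (fully open). In form: [{"ax": .., "ay": .., "az": .., "x": .., "y": .., "z": .., "gripper": ..}, ...]. A call has 1 to 10 rows; each row is the pose to reach, as a shift and turn from the pose commanded when the call began, along the tool's axes at that moment; what a row does not reach only later rows make up. A row lasts 1/10 s, in which the tool goes at most 50 mm and 8.59 degrees, less where a joint would pass 70% of its speed; a pose out of reach is approached as far as the arm can. A call with a gripper value outside its range is refused whole. The fingers move at their own pace and stop on an object; "newtons" is the grip in N (left out, the last holds). Time passes only in rows, so rows that repeat a pose let the fingers close. It gives the time, the measured TCP pose, the force and the opening at its end, in the units of the state.
- manip.state(): the state, without advancing time (a new reading comes with each control period).
- viewer.camera(name): name is "side" or "top"; returns (picture, depth): 384x512x3 uint8, red, green, blue; 384x512 float32, m along the optical axis (not along the pixel's ray), 0 where there is no reading.
- viewer.get_calibration(name): a dict with "fovy" (degrees; the focal length in pixels is half the picture's height over the tangent of half this angle, whatever the lens; pixels are square), "cx", "cy" (the principal point, pixels), "rvec" (rotation vector, rad) and "tvec" (3), from world to camera coordinates, as OpenCV has them. Camera axes: x right, y down, z forward; pixel columns grow to the right and rows downward; lengths in m; the calibration is good to about 2 mm. A picture is of the moment at which its call begins. get_calibration takes no time and is no camera call.
- manip.close_job(): hands the job in, once; it reports no verdict.
Trained networks look in the newest picture that a camera, given by its name, has taken for a name from the list of things; names that differ only in an ending like _2 or _b are one class to them, and where a whole thing is asked for, a point or a joint stands for the part that bears it (a point fixed in the world has none). Each returns a list of dicts, best first, with "conf" (0 to 1); they miss things now and then, are a little off and sometimes report something else, mostly with a low value. They report only what shows in the picture. A call takes as long as a camera call.
- find_in(query, camera): "centre" ([column, row] as shares, 0 to 1, of the picture: columns of its width, rows of its height, amid what is visible of it).
The state is a dict: "clock": time; "joint_positions": joint angles; "dq": joint speeds; "tau": joint torques, N m; "ee_pos": TCP position; "orientation": TCP orientation; "contact_force": force on the tool from outside, world axes, zero at the start; "torque": the same for the moment, N m; "width": finger opening in m.
Only numpy, scipy, OpenCV 4.12 (cv2) and the standard library are available. Lean on these libraries where they do the work, as an engineer would, in place of code of your own. Each camera call takes 0.05 s, during which the arm holds its last target.

## Working session

There is one attempt and no reset: what is moved stays moved. The work goes in short steps, Python scripts to look and compute and a tool call to move; the robot and the scene stay as the last step left them, time stands still between calls to the robot, and variables do not carry over. Pictures are saved under pics/ and viewed, and the job is handed in when it is done.

Besides the shell and the picture viewer there is one more tool, called as name([rows], argument=value, ...), one row to a line, values as JSON. play_rows: Moves the arm, as the interface text tells. Its arguments: {"type":"object","properties":{"plan":{"type":"array"},"newtons":{"type":"number"}},"required":["plan"]}

```bash
mkdir -p pics; ls; python3 - <<'E'
from plant import manip, viewer, find_in
import cv2, numpy as np, pickle
print(manip.state())
for c in ("side","top"):
    im,d=viewer.camera(c); cal=viewer.get_calibration(c); print(c,cal)
    cv2.imwrite(f"pics/{c}0.png",im[:,:,::-1]); pickle.dump((im,d,cal),open(f"{c}0.pkl","wb"))
    for q in ["cap_wide_center","cap_twin_center","cap_spare_center","saddle_wide_seat","saddle_twin_seat"]:
        r=find_in(q,c)
        print(q,[(np.round(np.array(x["centre"])*[512,384],1).tolist(),round(x["conf"],2)) for x in r[:4]])
E
```

```text
pics
{'clock': 0.0, 'joint_positions': array([-1.17521738,  0.53720105, -0.00444807,  1.53888837,  0.00258922,
        1.06728602, -0.07122877]), 'dq': array([-5.41341073e-04,  4.13471845e-04,  1.06208299e-03, -1.22705512e-03,
       -5.29790870e-04,  5.58189506e-06, -8.67389095e-04]), 'tau': array([ 3.99336459e-04, -5.83416259e+01,  1.04864772e+00, -2.59104842e+01,
        1.22853860e-02,  9.56184987e-03, -6.79086406e-05]), 'ee_pos': array([0.2893148 , 0.58131641, 0.21548447]), 'orientation': array([-1.46449785e-04,  2.28820945e-01,  9.73468123e-01, -8.76360392e-04]), 'contact_force': array([1.11590757, 0.73029526, 0.64278177]), 'torque': array([ 0.00707777,  0.04327339, -0.02321104]), 'width': 0.0857635143347375}
side {'fovy': 52.998736076432124, 'cx': 254.5483268565026, 'cy': 194.45833981222071, 'rvec': array([ 2.13589968, -0.76952809,  0.35629954]), 'tvec': array([-0.39224018,  0.27118291,  0.79542779])}
cap_wide_center [([228.9, 191.7], 0.68)]
cap_twin_center [([209.0, 174.7], 0.83)]
cap_spare_center [([191.1, 159.3], 0.7)]
saddle_wide_seat [([344.9, 285.0], 0.86)]
saddle_twin_seat [([290.2, 247.4], 0.89)]
top {'fovy': 48.06597349740332, 'cx': 256.31612142025006, 'cy': 193.02336360664597, 'rvec': array([ 2.15164776, -2.11367528,  0.20082815]), 'tvec': array([0.02300655, 0.56972524, 0.91292428])}
cap_wide_center [([215.5, 226.1], 0.68)]
cap_twin_center [([168.9, 220.6], 0.95)]
cap_spare_center [([129.7, 213.9], 0.96), ([218.9, 227.7], 0.22)]
saddle_wide_seat [([407.2, 222.7], 0.87)]
saddle_twin_seat [([339.3, 227.8], 0.65)]
```

View pics/side0.png

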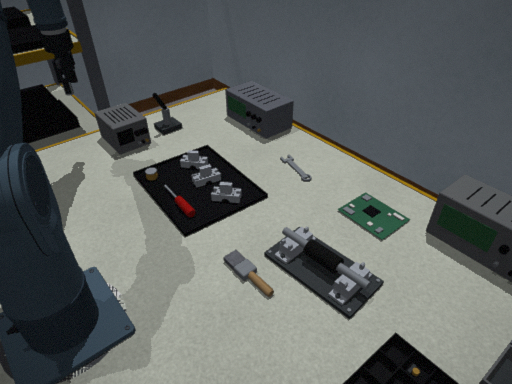

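View pics/top0.png

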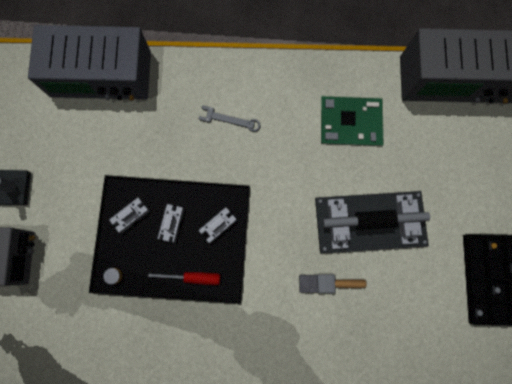

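```bash
python3 - <<'E'
import cv2,pickle
im,d,cal=pickle.load(open("top0.pkl","rb"))
a=im[170:270,90:240,::-1]; cv2.imwrite("pics/top0a.png",cv2.resize(a,None,fx=5.2,fy=5.2,interpolation=cv2.INTER_CUBIC))
a=im[170:290,300:450,::-1]; cv2.imwrite("pics/top0b.png",cv2.resize(a,None,fx=5,fy=5,interpolation=cv2.INTER_CUBIC))
E
```

```text
(no output)
```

View pics/top0a.png

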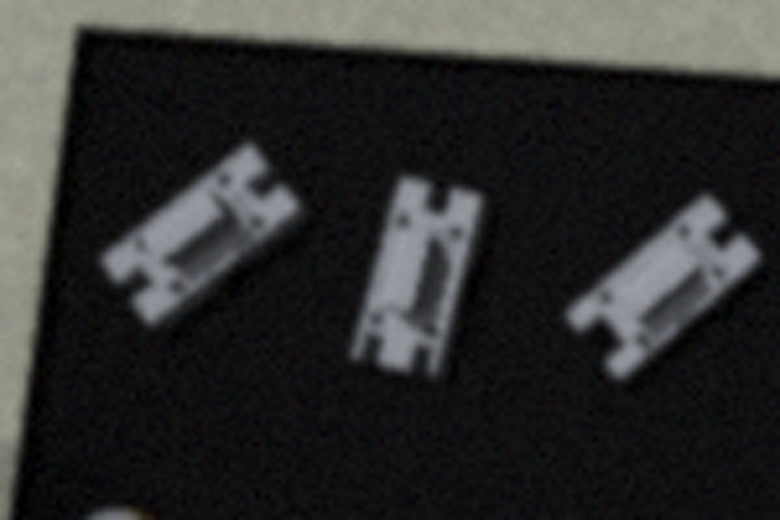

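View pics/top0b.png

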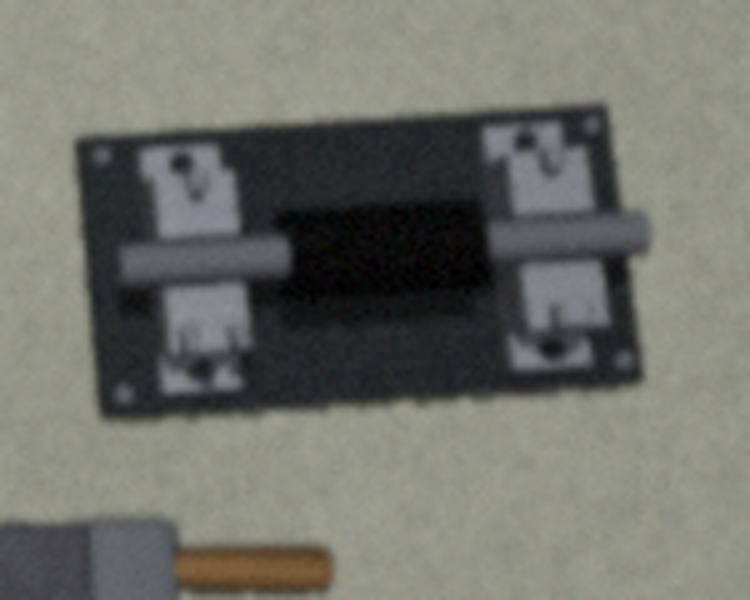

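The top view shows the spare cap at (130,214), the twin at (169,221) with its double notches toward the robot, and the wide at (216,226). The twin saddle is at (339,228). The right saddle is at (408,223), and I still need to find which of its ends has the wide lug.

```bash
python3 - <<'E'
import cv2,pickle,numpy as np
im,d,cal=pickle.load(open("side0.pkl","rb"))
a=im[215:315,255:390,::-1]; a=np.clip(a*1.2,0,255).astype('u1');cv2.imwrite("pics/side0b.png",cv2.resize(a,None,fx=5.8,fy=5.8,interpolation=cv2.INTER_CUBIC))
a=im[140:215,160:260,::-1]; cv2.imwrite("pics/side0a.png",cv2.resize(a,None,fx=7,fy=7,interpolation=cv2.INTER_CUBIC))
im,d,cal=pickle.load(open("top0.pkl","rb"))
a=im[185:260,385:435,::-1]; cv2.imwrite("pics/top0c.png",cv2.resize(a,None,fx=8,fy=8,interpolation=cv2.INTER_CUBIC))
for c in("top","side"):
    im,d,cal=pickle.load(open(c+"0.pkl","rb"));H,W=d.shape
    f=192/np.tan(np.radians(cal['fovy']/2));R=cv2.Rodrigues(cal['rvec'])[0]
    v,u=np.mgrid[:H,:W]
    P=np.stack([(u-cal['cx'])/f*d,(v-cal['cy'])/f*d,d],-1)
    X=(P-cal['tvec'])@R; X[d==0]=np.nan
    print(c,"cam",-R.T@cal['tvec'],f)
    t=[(260,260),(345,270)] if c=="top" else [(250,300),(320,200)]
    for (cc,r) in t:
        q=X[r-4:r+5,cc-4:cc+5].reshape(-1,3);print(np.nanmean(q,0),np.nanstd(q,0))
E
```

```text
top cam [0.39858358 0.04109729 0.99899401] 430.57174644442694
[4.22328223e-01 2.17089273e-02 2.14165918e-04] [0.00582938 0.00595561 0.0016866 ]
[ 4.03145465e-01 -1.73323002e-01 -1.41998759e-04] [0.00582344 0.0058696  0.00170914]
side cam [ 0.0226369  -0.60247562  0.70470462] 385.1030611078617
[ 0.33369748 -0.19604862  0.00090705] [0.00592028 0.00639181 0.00106005]
[ 0.70175155 -0.05844188  0.00125368] [0.00994978 0.00917558 0.00136597]
```

View pics/side0b.png

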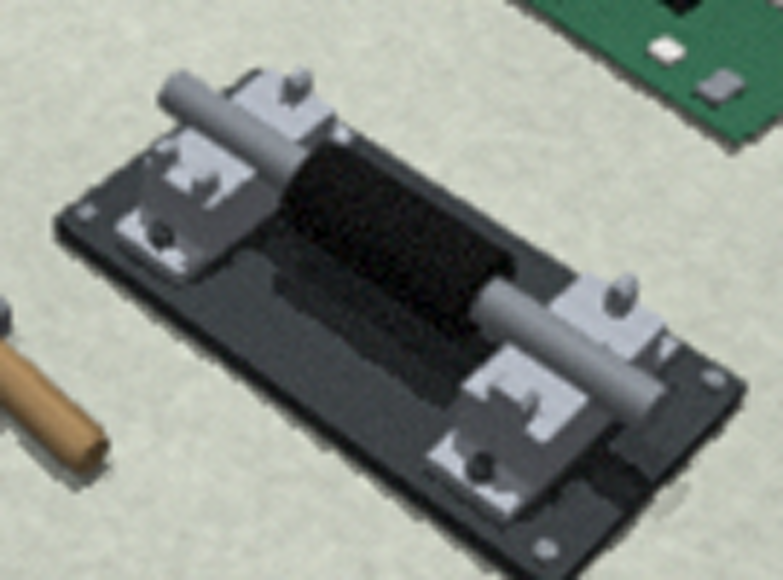

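View pics/side0a.png

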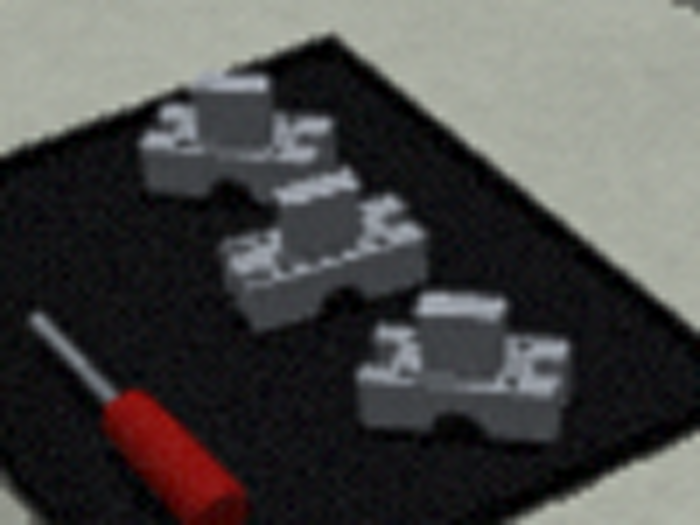

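View pics/top0c.png

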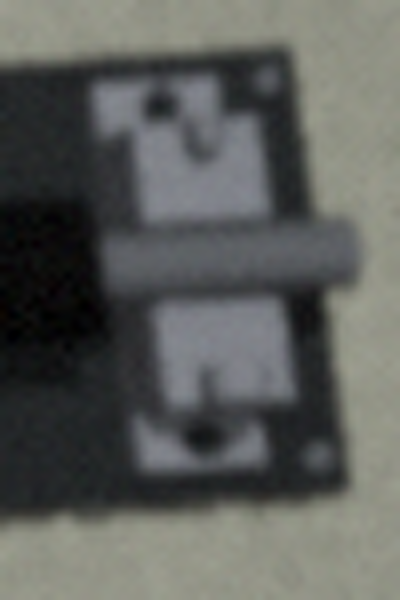

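```bash
cat > h.py <<'E'
import cv2,pickle,numpy as np
from scipy.optimize import minimize
def cam(cal):
    return 192/np.tan(np.radians(cal['fovy']/2)),cv2.Rodrigues(cal['rvec'])[0],np.asarray(cal['tvec'])
def proj(cal,X):
    f,R,t=cam(cal);P=np.asarray(X)@R.T+t
    return P[:,:2]/P[:,2:]*f+[cal['cx'],cal['cy']]
def ray(cal,uv,z):
    f,R,t=cam(cal);c=-R.T@t
    d=R.T@np.array([(uv[0]-cal['cx'])/f,(uv[1]-cal['cy'])/f,1]);return c+d*(z-c[2])/d[2]
def box(x0,x1,y0,y1,z0,z1):
    return np.array([[x,y,z] for x in(x0,x1) for y in(y0,y1) for z in(z0,z1)])/1000
def cap(kind):
    B=[box(-17,17,-7,7,24,52),box(-28,28,-18,18,11.5,24),box(-28,-11.5,-18,18,0,24),box(11.5,28,-18,18,0,24)]
    for a in np.linspace(0,np.pi,13)[:-1]:  # bore approx
        pass
    B+=[box(28,40,5.25,18,0,24),box(28,40,-18,-5.25,0,24)]
    if kind=='spare': B+=[box(-40,-28,5.25,18,0,24),box(-40,-28,-18,-5.25,0,24)]
    if kind=='wide': B+=[box(-40,-28,9.25,18,0,24),box(-40,-28,-18,-9.25,0,24)]
    if kind=='twin': B+=[box(-40,-28,15.25,18,0,24),box(-40,-28,-18,-15.25,0,24),box(-40,-28,-6.75,6.75,0,24)]
    return B
def place(B,x,y,yaw,z):
    c,s=np.cos(yaw),np.sin(yaw);R=np.array([[c,-s,0],[s,c,0],[0,0,1]])
    return [b@R.T+[x,y,z] for b in B]
def render(cal,B,win,S=6):
    u0,v0,w,h=win;M=np.zeros((h*S,w*S),np.uint8)
    for b in B:
        p=(proj(cal,b)-[u0,v0]+0.5)*S-0.5
        cv2.fillConvexPoly(M,cv2.convexHull(np.round(p*16).astype(np.int32)),255,shift=4)
    m=cv2.resize(M,(w,h),interpolation=cv2.INTER_AREA)/255.
    return cv2.GaussianBlur(m,(0,0),0.6)
E
python3 - <<'E'
from h import *
for c in("top","side"):
    im,d,cal=pickle.load(open(c+"0.pkl","rb"));g=im.max(2).astype(float)
    init={'spare':(129.7,213.9),'twin':(168.9,220.6),'wide':(215.5,226.1)} if c=='top' else {'spare':(191.1,159.3),'twin':(209,174.7),'wide':(228.9,191.7)}
    for k,uv in init.items():
        p0=ray(cal,uv,0.030)
        r=26;win=(int(uv[0])-r,int(uv[1])-r,2*r,2*r)
        obs=cv2.GaussianBlur(np.clip((g-25)/(70-25),0,1),(0,0),.3)[win[1]:win[1]+2*r,win[0]:win[0]+2*r]
        def cost(q,k2):
            m=render(cal,place(cap(k2),q[0]/100,q[1]/100,q[2]*.2,.004),win)
            W=cv2.GaussianBlur(np.ones_like(m),(0,0),1)
            yy,xx=np.mgrid[:2*r,:2*r]; # only nearby
            u=proj(cal,[[q[0]/100,q[1]/100,.025]])[0]-[win[0],win[1]]
            sel=(xx-r)**2+(yy-r)**2<24**2
            return (((m-obs)**2)*near).sum()
        res=[]
        yaws=np.radians(np.arange(-180,180,15))
        # near mask: connected blob dilated
        n,l,s,ce=cv2.connectedComponentsWithStats((obs>.5).astype('u1'))
        lab=l[r-6:r+6,r-6:r+6];lab=np.bincount(lab[lab>0]).argmax()
        near=cv2.dilate((l==lab).astype('u1'),np.ones((7,7)))*(1-cv2.dilate(((l!=lab)&(l>0)).astype('u1'),np.ones((3,3))))
        for k2 in ('spare','twin','wide'):
            best=min(((cost((p0[0]*100,p0[1]*100,y/.2),k2),y) for y in yaws))
            bs=[]
            for y in (best[1],best[1]+np.pi):
                o=minimize(cost,(p0[0]*100,p0[1]*100,y/.2),args=(k2,),method='Nelder-Mead',options=dict(initial_simplex=np.array([p0[0]*100,p0[1]*100,y/.2])+np.array([[0,0,0],[.8,0,0],[0,.8,0],[0,0,.8]]),xatol=1e-3,fatol=1e-3))
                bs.append((round(o.fun,2),np.round(o.x[:2]*10,1).tolist(),round(np.degrees(o.x[2]*.2),1)))
            print(c,k,'as',k2,bs)
E
```

```text
top spare as spare [(np.float64(20.55), [520.0, 324.9], np.float64(-49.5)), (np.float64(20.55), [520.0, 324.9], np.float64(130.5))]
top spare as twin [(np.float64(33.22), [520.0, 325.0], np.float64(-49.5)), (np.float64(29.06), [519.9, 324.9], np.float64(130.4))]
top spare as wide [(np.float64(28.98), [520.1, 324.4], np.float64(130.4)), (np.float64(29.93), [519.5, 325.2], np.float64(310.4))]
top twin as spare [(np.float64(35.79), [503.4, 229.0], np.float64(-12.1)), (np.float64(35.79), [503.4, 229.0], np.float64(167.9))]
top twin as twin [(np.float64(22.39), [503.1, 229.0], np.float64(-12.0)), (np.float64(52.29), [503.1, 228.9], np.float64(167.8))]
top twin as wide [(np.float64(46.49), [503.9, 228.8], np.float64(168.2)), (np.float64(53.2), [503.3, 228.8], np.float64(348.0))]
top wide as spare [(np.float64(28.27), [500.9, 120.8], np.float64(-48.3)), (np.float64(28.27), [500.9, 120.8], np.float64(131.7))]
top wide as twin [(np.float64(55.95), [501.3, 120.2], np.float64(-47.8)), (np.float64(50.74), [500.6, 121.1], np.float64(132.0))]
top wide as wide [(np.float64(26.05), [500.1, 121.4], n
[... 567 characters left out ...]
64(363.2), [504.9, 230.7], np.float64(168.9))]
side twin as twin [(np.float64(363.72), [504.8, 230.7], np.float64(168.7)), (np.float64(362.93), [504.9, 230.7], np.float64(348.0))]
side twin as wide [(np.float64(364.38), [505.2, 230.5], np.float64(168.0)), (np.float64(363.97), [505.0, 230.3], np.float64(348.0))]
side wide as spare [(np.float64(8.17), [501.6, 122.4], np.float64(-48.3)), (np.float64(8.17), [501.6, 122.4], np.float64(131.7))]
side wide as twin [(np.float64(8.52), [501.7, 122.2], np.float64(131.6)), (np.float64(9.66), [501.6, 122.3], np.float64(311.6))]
side wide as wide [(np.float64(8.57), [501.8, 122.1], np.float64(131.8)), (np.float64(7.77), [501.6, 122.4], np.float64(311.8))]
```

```bash
python3 - <<'E'
from h import *
for c in("top","side"):
    im,d,cal=pickle.load(open(c+"0.pkl","rb"));g=im.max(2).astype(float)
    if c=='top':
        print(g[235:262,385].astype(int),g[185:205,375].astype(int),g[240,308:325].astype(int),g[240,420:435].astype(int))
    # unit center guess
    uv={'top':(339.3,227.8),'side':(290.2,247.4)}[c],{'top':(407.2,222.7),'side':(344.9,285)}[c]
    a,b=ray(cal,uv[0],.046),ray(cal,uv[1],.046);print(c,a,b,np.linalg.norm(a-b))
    p0=(a+b)/2; yaw0=np.arctan2(a[1]-b[1],a[0]-b[0])-np.pi/2
    print('yaw0',np.degrees(yaw0))
    win=(300,180,145,90) if c=='top' else (255,210,140,115)
    for thr in (75,90,105):
      obs=np.clip((thr+20-g)/40,0,1)[win[1]:win[1]+win[3],win[0]:win[0]+win[2]]
      def cost(q,full=False):
        x,y,w=q[0]/100,q[1]/100,q[2]*.1
        m=render(cal,place([box(-65,65,-125,125,0,12)],x,y,w,0),win)
        # ignore: interior stuff (saddles,shaft,roller) 
        ig=render(cal,place([box(-55,55,-105,-55,10,60),box(-55,55,55,105,10,60),box(-25,25,-150,150,20,68)]+[box(sx*58-6,sx*58+6,sy*116-7,sy*116+7,10,14) for sx in(-1,1) for sy in(-1,1)],*ref,0),win)>0.01
        yb=cv2.dilate((m>.5).astype('u1'),np.ones((11,11)))
        e=((m-obs)**2)*~ig
        return (e*band).sum()
      ref=(p0[0],p0[1],yaw0)
      for it in range(2):
        m=render(cal,place([box(-65,65,-125,125,0,12)],*ref,0),win)
        band=cv2.dilate((m>.5).astype('u1'),np.ones((13,13)))
        q0=np.array([ref[0]*100,ref[1]*100,ref[2]/.1])
        o=minimize(cost,q0,method='Nelder-Mead',options=dict(initial_simplex=q0+np.array([[0,0,0],[.6,0,0],[0,.6,0],[0,0,.4]]),xatol=1e-3,fatol=1e-3))
        ref=(o.x[0]/100,o.x[1]/100,o.x[2]*.1)
      print(thr,round(o.fun,1),np.round(np.array(ref[:2])*1000,1),np.degrees(ref[2]).round(2))
    # overlay
    ov=cv2.resize(im[:,:,::-1][win[1]:win[1]+win[3],win[0]:win[0]+win[2]],None,fx=5,fy=5,interpolation=cv2.INTER_CUBIC)
    for s in(-80,80):
        pts=[(x,y,46) for x,y in((-40,-18),(40,-18),(40,18),(-40,18))]
        p=proj(cal,place([(np.array(pts)+[0,s,0])/1000],*ref,0)[0]);cv2.polylines(ov,[np.round(((p-win[:2]+.5)*5-.5)*16).astype(int)],True,(0,0,255),1,cv2.LINE_AA,4)
    p=proj(cal,place([np.array([(-65,-125,12),(65,-125,12),(65,125,12),(-65,125,12)])/1000],*ref,0)[0]);cv2.polylines(ov,[np.round(((p-win[:2]+.5)*5-.5)*16).astype(int)],True,(0,255,0),1,cv2.LINE_AA,4)
    cv2.imwrite(f"pics/ov_{c}.png",ov)
E
```

```text
[ 38  40  39  39  41  42  41  41  38  38  39  39  39  47  64  96 128 147
 153 157 150 149 147 150 148 152 152] [158 153 152 152 152 155 154 150 119  70  42  40  38  42  39  41  38  43
  42  41] [151 147 147 148 151 146 145 143 145 136 109  59  41  37  41  40  45] [ 38  42  39  54  69  68  58  64 107 139 149 154 153 150 148]
top [ 0.49504914 -0.15255153  0.046     ] [ 0.50916322 -0.3045112   0.046     ] 0.15261373091882482
yaw0 5.306431352547754
75 12.8 [ 514.3 -235.1] 4.7
90 12.2 [ 514.  -234.7] 4.73
105 21.5 [ 513.7 -234.3] 4.76
side [ 0.47757263 -0.16812659  0.046     ] [ 0.49131138 -0.32082698  0.046     ] 0.15331720075635175
yaw0 5.141169381940932
75 15.3 [ 516.8 -234.9] 4.72
90 9.6 [ 516.2 -235.5] 4.71
105 9.1 [ 515.3 -235.9] 4.63
```

View pics/ov_top.png

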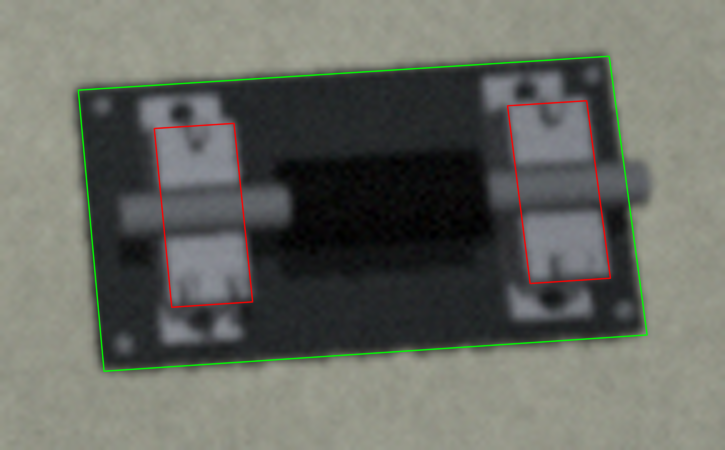

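View pics/ov_side.png

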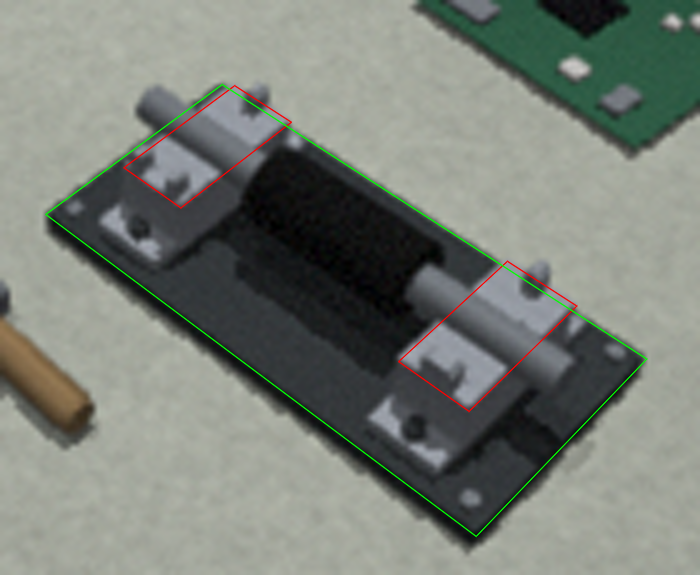

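Overlays match in both views. The unit is at (515,-235) mm with a yaw of 4.7°, and both wide/double-lug ends face the robot. The side crop shows the broad lug on the right saddle's near end.

```bash
cat > mv.py <<'E'
import numpy as np,sys
from scipy.spatial.transform import Rotation as Ro
def rel(pos_mm,yaw_y_deg,st):
    """target TCP mm, direction of tool y (deg, mod 180) -> tool-frame shift mm and rotvec deg (pointing straight down)"""
    q=st['orientation'];R=Ro.from_quat([q[1],q[2],q[3],q[0]]).as_matrix()
    d=R.T@(np.array(pos_mm)-st['ee_pos']*1000)
    best=None
    for k in(0,180,-180):
        a=np.radians(yaw_y_deg+k);y=np.array([np.cos(a),np.sin(a),0]);z=np.array([0,0,-1.]);x=np.cross(y,z)
        rv=np.degrees(Ro.from_matrix(R.T@np.c_[x,y,z]).as_rotvec())
        if best is None or np.linalg.norm(rv)<np.linalg.norm(best): best=rv
    return d.round(1),best.round(2)
def show(st):
    q=st['orientation'];R=Ro.from_quat([q[1],q[2],q[3],q[0]]).as_matrix()
    print('t',round(st['clock'],2),'pos',(st['ee_pos']*1000).round(1),'yaw_y',np.degrees(np.arctan2(R[1,1],R[0,1])).round(2),'z',R[:,2].round(4),'w',round(st['width']*1000,1),'F',st['contact_force'].round(1),'q',st['joint_positions'].round(2))
E
python3 - <<'E'
from mv import *; from plant import manip
s=manip.state();show(s);print(rel((504,229.9,120),78,s)); print(rel((500.9,121.9,120),41.9,s))
E
```

```text
t 0.6 pos [289.6 581.9 216.4] yaw_y 63.55 z [ 0.  0. -1.] w 85.4 F [-0.1 -0.1 -0.6] q [-1.18  0.54 -0.    1.54  0.    1.07 -0.07]
(array([-348.8, -219.7,   96.4]), array([  0.  ,   0.  , -14.45]))
(array([-394.1, -317.7,   96.4]), array([ 0.  ,  0.  , 21.65]))
```

play_rows([
  {"x": -348.8,"y": -219.7,"z": 60,"az": -14.5,"gripper": 50},
  {"x": -348.8,"y": -219.7,"z": 60,"az": -14.5,"gripper": 50},
  {"x": -348.8,"y": -219.7,"z": 60,"az": -14.5,"gripper": 50},
  {"x": -348.8,"y": -219.7,"z": 60,"az": -14.5,"gripper": 50},
  {"x": -348.8,"y": -219.7,"z": 60,"az": -14.5,"gripper": 50},
  {"x": -348.8,"y": -219.7,"z": 60,"az": -14.5,"gripper": 50},
  {"x": -348.8,"y": -219.7,"z": 60,"az": -14.5,"gripper": 50},
  {"x": -348.8,"y": -219.7,"z": 60,"az": -14.5,"gripper": 50},
  {"x": -348.8,"y": -219.7,"z": 60,"az": -14.5,"gripper": 50},
  {"x": -348.8,"y": -219.7,"z": 96,"az": -14.5,"gripper": 50},
], newtons=50)

```text
$.plan[0]: bad value
```

play_rows([
  {"z": 0,"gripper": 50},
  {"z": 0,"gripper": 50},
  {"z": 0,"gripper": 50},
])

```text
$.plan[0]: bad value
```

```bash
python3 - <<'E'
from mv import *; from plant import manip,viewer
import cv2
s=manip.state();show(s);print(rel((504,229.9,51),78,s))
im,d=viewer.camera("top");cv2.imwrite("pics/t1.png",cv2.resize(im[150:290,80:260,::-1],None,fx=4,fy=4,interpolation=cv2.INTER_CUBIC))
im,d=viewer.camera("side");cv2.imwrite("pics/s1.png",cv2.resize(im[80:220,130:280,::-1],None,fx=4,fy=4,interpolation=cv2.INTER_CUBIC))
ss=[manip.state() for _ in range(5)]
print([ (x['ee_pos']*1000).round(1) for x in ss])
E
```

```text
t 0.6 pos [289.6 581.9 216.4] yaw_y 63.55 z [ 0.  0. -1.] w 85.4 F [-0.1 -0.1 -0.6] q [-1.18  0.54 -0.    1.54  0.    1.07 -0.07]
(array([-348.8, -219.7,  165.4]), array([  0.  ,   0.  , -14.45]))
[array([289.6, 582. , 216.4]), array([289.6, 582. , 216.4]), array([289.6, 582. , 216.4]), array([289.6, 582. , 216.4]), array([289.6, 582. , 216.4])]
```

View pics/s1.png

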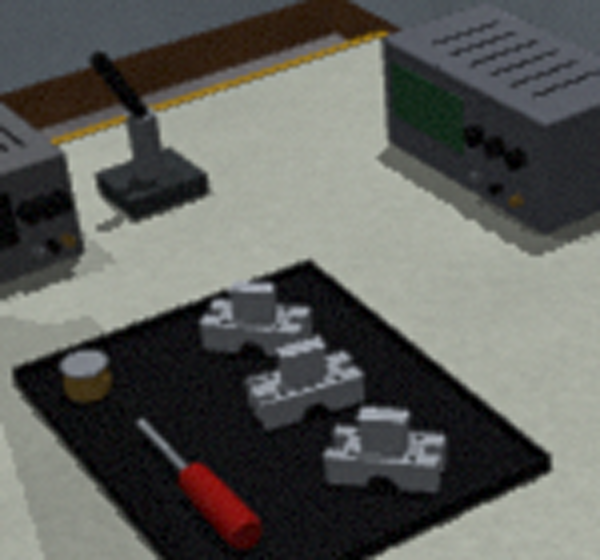

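View pics/t1.png

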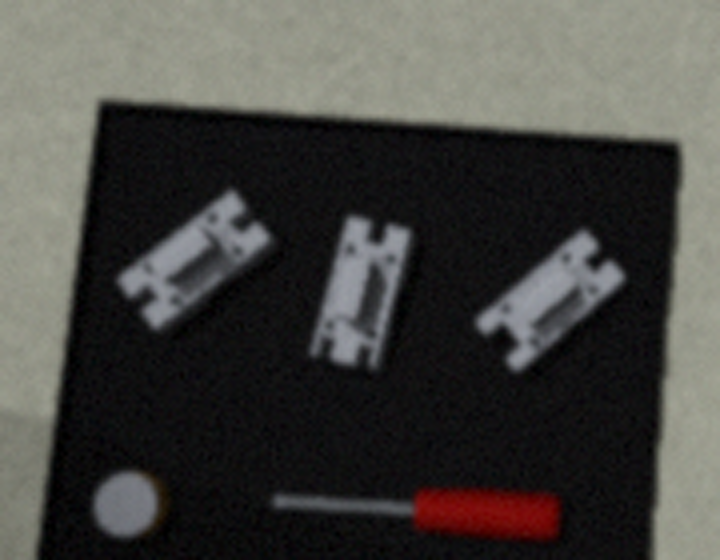

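The arm hasn't moved: both calls were refused because a row must give every field. I'm resending with all of them.

play_rows([
  {"ax": 0,"ay": 0,"az": -14.5,"x": -348.8,"y": -219.7,"z": 60,"gripper": 50},
  {"ax": 0,"ay": 0,"az": -14.5,"x": -348.8,"y": -219.7,"z": 60,"gripper": 50},
  {"ax": 0,"ay": 0,"az": -14.5,"x": -348.8,"y": -219.7,"z": 60,"gripper": 50},
  {"ax": 0,"ay": 0,"az": -14.5,"x": -348.8,"y": -219.7,"z": 60,"gripper": 50},
  {"ax": 0,"ay": 0,"az": -14.5,"x": -348.8,"y": -219.7,"z": 60,"gripper": 50},
  {"ax": 0,"ay": 0,"az": -14.5,"x": -348.8,"y": -219.7,"z": 60,"gripper": 50},
  {"ax": 0,"ay": 0,"az": -14.5,"x": -348.8,"y": -219.7,"z": 60,"gripper": 50},
  {"ax": 0,"ay": 0,"az": -14.5,"x": -348.8,"y": -219.7,"z": 60,"gripper": 50},
  {"ax": 0,"ay": 0,"az": -14.5,"x": -348.8,"y": -219.7,"z": 60,"gripper": 50},
  {"ax": 0,"ay": 0,"az": -14.5,"x": -348.8,"y": -219.7,"z": 96,"gripper": 50},
], newtons=50)

```text
clock: 1.7
ee_pos: [0.5097, 0.2271, 0.1236]
orientation: [0.004, 0.108, 0.994, 0.002]
contact_force: [1.0, 1.2, 0.1]
width: 0.0424
```

play_rows([
  {"ax": 0,"ay": 0,"az": 0,"x": 0,"y": 0,"z": 0,"gripper": 50},
  {"ax": 0,"ay": 0,"az": 0,"x": 0,"y": 0,"z": 0,"gripper": 50},
  {"ax": 0,"ay": 0,"az": 0,"x": 0,"y": 0,"z": 0,"gripper": 50},
])

```text
clock: 2.0
ee_pos: [0.5044, 0.231, 0.1217]
orientation: [0.001, 0.104, 0.995, 0.001]
contact_force: [-0.8, 0.6, 0.0]
width: 0.0426
```

```bash
python3 - <<'E'
from mv import *; from plant import manip,viewer
import cv2
s=manip.state();show(s);print(rel((504,229.9,51),78,s))
im,d=viewer.camera("side");cv2.imwrite("pics/s2.png",cv2.resize(im[80:220,130:280,::-1],None,fx=4,fy=4,interpolation=cv2.INTER_CUBIC))
E
```

```text
t 2.0 pos [504.4 231.  121.7] yaw_y 78.12 z [ 0.0013  0.001  -1.    ] w 42.6 F [-0.8  0.6  0. ] q [-0.52  0.5   0.02  1.87 -0.01  0.77  0.86]
(array([ 0.2, -1.2, 70.7]), array([0.07, 0.06, 0.12]))
```

View pics/s2.png

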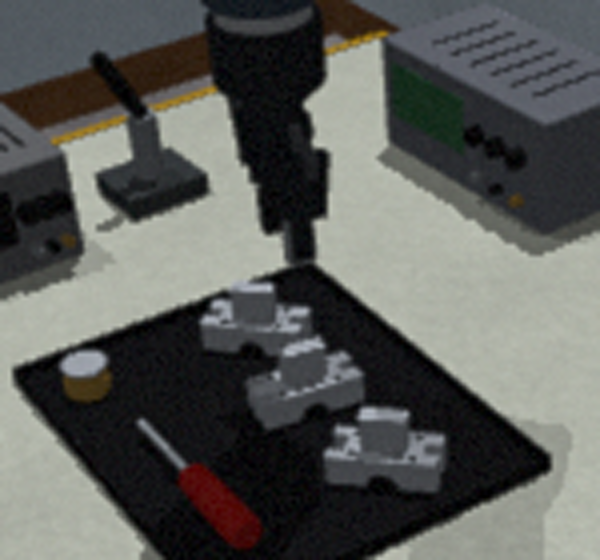

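The jaws are above the twin cap, straddling its rib. Going down and gripping.

play_rows([
  {"ax": 0,"ay": 0,"az": 0,"x": 0,"y": -0.5,"z": 20,"gripper": 50},
  {"ax": 0,"ay": 0,"az": 0,"x": 0,"y": -0.5,"z": 40,"gripper": 50},
  {"ax": 0,"ay": 0,"az": 0,"x": 0,"y": -0.5,"z": 55,"gripper": 50},
  {"ax": 0,"ay": 0,"az": 0,"x": 0,"y": -0.5,"z": 65,"gripper": 50},
  {"ax": 0,"ay": 0,"az": 0,"x": 0,"y": -0.5,"z": 69,"gripper": 50},
  {"ax": 0,"ay": 0,"az": 0,"x": 0,"y": -0.5,"z": 69,"gripper": 50},
  {"ax": 0,"ay": 0,"az": 0,"x": 0,"y": -0.5,"z": 69,"gripper": 50},
])

```text
clock: 2.75
ee_pos: [0.5044, 0.2296, 0.052]
orientation: [0.0, 0.104, 0.995, 0.0]
contact_force: [0.6, -0.2, 0.7]
width: 0.0428
```

```bash
python3 - <<'E'
from mv import *; from plant import manip,viewer
import cv2
s=manip.state();show(s);print(rel((504,229.9,51),78,s))
im,d=viewer.camera("side");cv2.imwrite("pics/s3.png",cv2.resize(im[80:220,130:280,::-1],None,fx=4,fy=4,interpolation=cv2.INTER_CUBIC))
E
```

```text
t 2.75 pos [504.4 229.6  52. ] yaw_y 78.04 z [ 9.e-04  5.e-04 -1.e+00] w 42.8 F [ 0.6 -0.2  0.7] q [-0.52  0.61  0.01  1.9  -0.01  0.63  0.87]
(array([0.5, 0.2, 1. ]), array([0.04, 0.05, 0.04]))
```

View pics/s3.png

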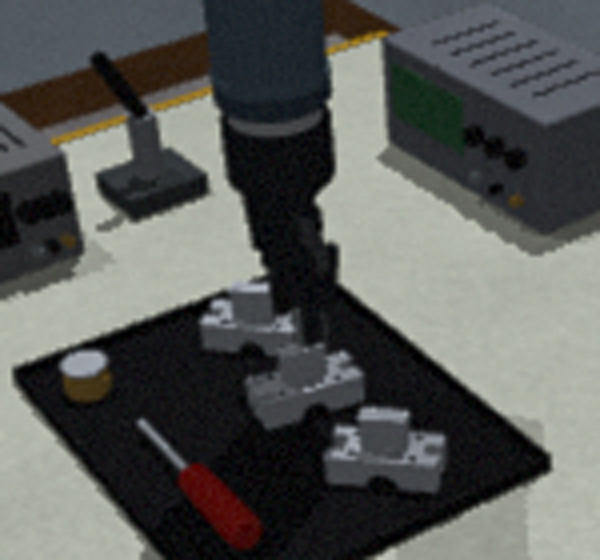

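```bash
python3 - <<'E'
from h import *; from plant import viewer
for c in("side","top"):
    cal=viewer.get_calibration(c)
    a=np.radians(78);y=np.array([np.cos(a),np.sin(a),0])
    t=np.array([.5044,.2296,.052])
    o=(130,80) if c=="side" else (80,150)
    for n,p in (("tcp",t),("near",t-y*.0215),("far",t+y*.0215),("neartip-10",t-y*.0215-[0,0,.010]),("neartip-19",t-y*.0215-[0,0,.019]),("ribtop",[.504,.2299,.056])):
        print(c,n,((proj(cal,np.array([p]))[0]-o)*4).round(0))
im,d=viewer.camera("top");cv2.imwrite("pics/t4.png",cv2.resize(im[150:290,80:260,::-1],None,fx=4,fy=4,interpolation=cv2.INTER_CUBIC))
im,d=viewer.camera("side");cv2.imwrite("pics/s4.png",np.clip(2.*cv2.resize(im[130:190,170:240,::-1],None,fx=8,fy=8,interpolation=cv2.INTER_CUBIC),0,255))
E
```

```text
side tcp [300. 348.]
side near [310. 362.]
side far [289. 334.]
side neartip-10 [311. 373.]
side neartip-19 [313. 383.]
side ribtop [298. 343.]
top tcp [347. 281.]
top near [385. 290.]
top far [309. 272.]
top neartip-10 [388. 292.]
top neartip-19 [391. 293.]
top ribtop [345. 281.][ WARN:0@5.823] global loadsave.cpp:1063 imwrite_ Unsupported depth image for selected encoder is fallbacked to CV_8U.
```

View pics/s4.png

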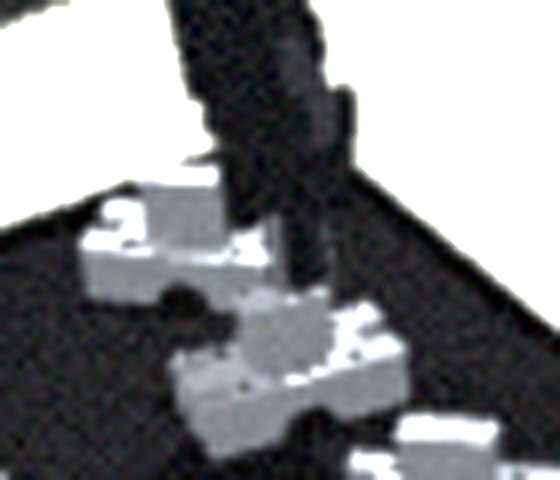

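View pics/t4.png

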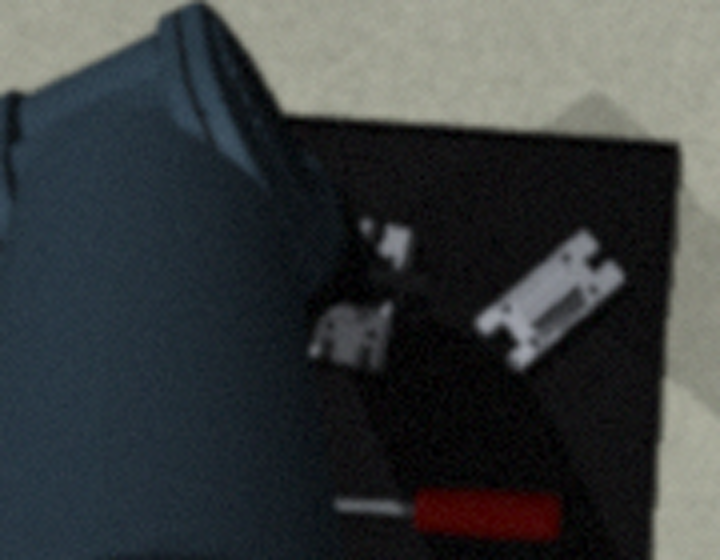

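```bash
python3 - <<'E'
from h import *; from plant import viewer
im,d=viewer.camera("side");cal=viewer.get_calibration("side")
f,R,t=cam(cal)
for v in range(156,178,2):
    row=[]
    for u in range(196,214,2):
        z=d[v,u];X=R.T@(np.array([(u-cal['cx'])/f*z,(v-cal['cy'])/f*z,z])-t)*1000
        row.append("%4d,%4d,%3d"%tuple(X))
    print(v,' | '.join(row))
E
```

```text
156  521, 307, 45 |  499, 254, 80 |  505, 253, 78 |  510, 250, 77 |  482, 189,119 |  483, 180,123 |  489, 180,121 |  495, 179,119 |  500, 177,118
158  520, 306, 38 |  498, 253, 74 |  502, 249, 74 |  510, 252, 69 |  491, 206,101 |  491, 196,105 |  497, 195,103 |  504, 195,100 |  587, 319,  3
160  521, 309, 29 |  527, 307, 27 |  530, 300, 29 |  539, 304, 23 |  489, 205, 95 |  493, 199, 96 |  497, 196, 96 |  502, 193, 95 |  579, 307,  5
162  514, 298, 30 |  519, 294, 29 |  523, 289, 30 |  529, 287, 29 |  488, 204, 89 |  491, 198, 91 |  497, 196, 89 |  500, 191, 90 |  575, 303,  0
164  512, 295, 24 |  518, 294, 22 |  521, 287, 24 |  527, 284, 24 |  487, 204, 83 |  489, 195, 86 |  497, 197, 82 |  503, 196, 80 |  566, 288,  4
166  514, 302, 12 |  516, 293, 16 |  521, 288, 16 |  496, 232, 57 |  487, 205, 75 |  490, 198, 77 |  501, 206, 68 |  514, 217, 57 |  556, 274,  8
168  512, 300,  7 |  518, 297,  6 |  486, 228, 56 |  490, 223, 57 |  495, 219, 57 |  502, 221, 53 |  507, 216, 53 |  513, 216, 50 |  552, 268,  6
170  506, 291,  6 |  512, 287,  6 |  485, 226, 50 |  488, 220, 53 |  496, 222, 48 |  501, 219, 47 |  507, 218, 45 |  514, 218, 42 |  528, 230, 29
172  500, 281,  7 |  507, 281,  3 |  485, 228, 42 |  488, 221, 45 |  494, 220, 43 |  500, 220, 40 |  506, 218, 38 |  512, 216, 36 |  522, 222, 29
174  480, 246, 27 |  484, 240, 29 |  486, 232, 32 |  488, 223, 37 |  494, 221, 35 |  500, 220, 33 |  506, 219, 30 |  513, 219, 27 |  517, 214, 28
176  474, 235, 29 |  478, 231, 29 |  483, 228, 29 |  485, 220, 32 |  492, 219, 30 |  498, 218, 27 |  502, 214, 27 |  506, 208, 29 |  511, 206, 28
```

```bash
python3 - <<'E'
from h import *; from plant import viewer,manip
im,d=viewer.camera("side");cal=viewer.get_calibration("side")
f,R,t=cam(cal)
v,u=np.mgrid[60:185,160:240];z=d[60:185,160:240]
X=(np.stack([(u-cal['cx'])/f*z,(v-cal['cy'])/f*z,z],-1)-t)@R*1000
a=np.radians(78);y=np.array([np.cos(a),np.sin(a)]);x=np.array([np.sin(a),-np.cos(a)])
D=X[...,:2]-[504.4,229.6]
lx,ly=D@x,D@y
sel=(np.hypot(lx,ly)<75)&(X[...,2]>60)
for z0 in range(60,260,6):
    s=sel&(X[...,2]>=z0)&(X[...,2]<z0+6)
    if s.sum(): print(z0,s.sum(),'lx',lx[s].min().round(),lx[s].max().round(),'ly',ly[s].min().round(),ly[s].max().round())
print(manip.state()['ee_pos'])
cv2.imwrite("pics/s5.png",np.clip(3.*cv2.resize(im[60:185,160:250,::-1],None,fx=4.5,fy=4.5,interpolation=cv2.INTER_CUBIC),0,255).astype('u1'))
E
```

```text
66 5 lx -8.0 5.0 ly -27.0 25.0
72 15 lx -11.0 11.0 ly -32.0 25.0
78 23 lx -11.0 10.0 ly -36.0 29.0
84 23 lx -11.0 6.0 ly -37.0 27.0
90 22 lx -11.0 10.0 ly -36.0 25.0
96 27 lx -11.0 10.0 ly -36.0 26.0
102 15 lx -11.0 6.0 ly -36.0 30.0
108 5 lx -13.0 10.0 ly -32.0 30.0
114 23 lx -14.0 11.0 ly -51.0 48.0
120 32 lx -13.0 10.0 ly -55.0 46.0
126 22 lx -13.0 10.0 ly -57.0 52.0
132 25 lx -18.0 10.0 ly -58.0 59.0
138 35 lx -17.0 8.0 ly -62.0 56.0
144 38 lx -18.0 12.0 ly -64.0 55.0
150 29 lx -18.0 16.0 ly -65.0 62.0
156 42 lx -19.0 18.0 ly -67.0 50.0
162 41 lx -21.0 18.0 ly -68.0 19.0
168 70 lx -20.0 18.0 ly -69.0 19.0
174 42 lx -21.0 19.0 ly -50.0 15.0
180 23 lx -12.0 8.0 ly -44.0 -8.0
186 17 lx -12.0 10.0 ly -39.0 -19.0
192 23 lx -23.0 16.0 ly -39.0 -28.0
198 53 lx -37.0 30.0 ly -39.0 10.0
204 55 lx -38.0 31.0 ly -41.0 -4.0
210 56 lx -39.0 32.0 ly -40.0 3.0
216 53 lx -38.0 33.0 ly -40.0 1.0
222 59 lx -38.0 28.0 ly -40.0 -1.0
228 60 lx -38.0 30.0 ly -40.0 6.0
234 57 lx -38.0 31.0 ly -41.0 18.0
240 97 lx -38.0 36.0 ly -38.0 21.0
246 38 lx -31.0 18.0 ly -33.0 1.0
252 25 lx -37.0 31.0 ly -39.0 -12.0
258 69 lx -40.0 32.0 ly -42.0 6.0
[0.50419051 0.22944732 0.05182095]
```

View pics/s5.png

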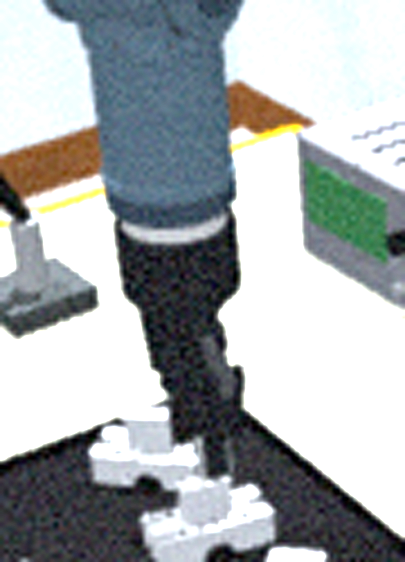

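```bash
python3 - <<'E'
from h import *
im,d,cal=pickle.load(open("side0.pkl","rb"))
f,R,t=cam(cal)
v,u=np.mgrid[0:120,0:130];z=d[0:120,0:130]
X=(np.stack([(u-cal['cx'])/f*z,(v-cal['cy'])/f*z,z],-1)-t)@R*1000
a=np.radians(63.55);y=np.array([np.cos(a),np.sin(a)]);x=np.array([np.sin(a),-np.cos(a)])
D=X[...,:2]-[289.6,582]
lx,ly=D@x,D@y
sel=(np.hypot(lx,ly)<75)&(X[...,2]>150)
for z0 in range(150,420,8):
    s=sel&(X[...,2]>=z0)&(X[...,2]<z0+8)
    if s.sum(): print(z0,s.sum(),'lx',lx[s].min().round(),lx[s].max().round(),'ly',ly[s].min().round(),ly[s].max().round())
E
```

```text
238 6 lx -7.0 7.0 ly -50.0 44.0
246 36 lx -10.0 12.0 ly -59.0 46.0
254 44 lx -11.0 11.0 ly -60.0 45.0
262 42 lx -11.0 11.0 ly -61.0 49.0
270 37 lx -12.0 12.0 ly -63.0 46.0
278 33 lx -10.0 11.0 ly -60.0 53.0
286 28 lx -10.0 13.0 ly -72.0 69.0
294 58 lx -12.0 16.0 ly -75.0 66.0
302 40 lx -11.0 17.0 ly -74.0 70.0
310 52 lx -12.0 17.0 ly -74.0 66.0
318 58 lx -12.0 19.0 ly -74.0 63.0
326 70 lx -12.0 20.0 ly -74.0 72.0
334 80 lx -18.0 20.0 ly -72.0 55.0
342 77 lx -13.0 13.0 ly -71.0 18.0
350 31 lx -11.0 12.0 ly -40.0 -6.0
358 73 lx -35.0 36.0 ly -42.0 6.0
366 91 lx -33.0 38.0 ly -43.0 6.0
374 96 lx -34.0 38.0 ly -41.0 2.0
382 90 lx -35.0 38.0 ly -40.0 1.0
390 95 lx -32.0 37.0 ly -41.0 6.0
398 126 lx -36.0 38.0 ly -42.0 15.0
406 84 lx -29.0 31.0 ly -34.0 2.0
414 62 lx -32.0 39.0 ly -41.0 -1.0
```

The depth image puts the pad tips at z≈70, but from the reported TCP they should be at about 40. Lateral position agrees. Closing here is a safe test: if the jaws stop at 14 mm the state is right, and if they shut fully the picture is right.

play_rows([
  {"ax": 0,"ay": 0,"az": 0,"x": 0,"y": 0,"z": 0,"gripper": 5},
  {"ax": 0,"ay": 0,"az": 0,"x": 0,"y": 0,"z": 0,"gripper": 5},
  {"ax": 0,"ay": 0,"az": 0,"x": 0,"y": 0,"z": 0,"gripper": 5},
  {"ax": 0,"ay": 0,"az": 0,"x": 0,"y": 0,"z": 0,"gripper": 5},
])

```text
clock: 3.4
ee_pos: [0.5039, 0.2293, 0.0514]
orientation: [0.0, 0.104, 0.995, -0.0]
contact_force: [0.6, 0.4, -1.1]
width: 0.0043
```

```bash
python3 - <<'E'
from h import *; from plant import viewer,manip
from mv import show
im,d=viewer.camera("side");cal=viewer.get_calibration("side")
show(manip.state())
f,R,t=cam(cal)
v,u=np.mgrid[60:185,160:240];z=d[60:185,160:240]
X=(np.stack([(u-cal['cx'])/f*z,(v-cal['cy'])/f*z,z],-1)-t)@R*1000
a=np.radians(78);y=np.array([np.cos(a),np.sin(a)]);x=np.array([np.sin(a),-np.cos(a)])
D=X[...,:2]-[504.4,229.6]
lx,ly=D@x,D@y
sel=(np.hypot(lx,ly)<75)&(X[...,2]>50)
for z0 in range(50,130,4):
    s=sel&(X[...,2]>=z0)&(X[...,2]<z0+4)
    if s.sum(): print(z0,s.sum(),'lx',lx[s].min().round(),lx[s].max().round(),'ly',ly[s].min().round(),ly[s].max().round())
cv2.imwrite("pics/s6.png",np.clip(2.*cv2.resize(im[110:190,160:250,::-1],None,fx=6,fy=6,interpolation=cv2.INTER_CUBIC),0,255).astype('u1'))
E
```

```text
t 3.45 pos [503.9 229.3  51.4] yaw_y 78.04 z [-1.e-04 -0.e+00 -1.e+00] w 4.7 F [-0.5  0.2  0.7] q [-0.52  0.61  0.01  1.9  -0.01  0.63  0.87]
50 15 lx -19.0 11.0 ly -14.0 1.0
54 32 lx -17.0 15.0 ly -12.0 6.0
58 5 lx -15.0 14.0 ly -12.0 0.0
66 5 lx -7.0 9.0 ly -10.0 -5.0
70 5 lx -11.0 1.0 ly -11.0 7.0
74 9 lx -12.0 6.0 ly -15.0 5.0
78 12 lx -12.0 10.0 ly -16.0 3.0
82 8 lx -11.0 10.0 ly -20.0 3.0
86 11 lx -12.0 10.0 ly -15.0 9.0
90 10 lx -12.0 11.0 ly -17.0 9.0
94 13 lx -11.0 6.0 ly -17.0 -5.0
98 6 lx -12.0 -4.0 ly -15.0 5.0
102 7 lx -13.0 5.0 ly -18.0 14.0
106 1 lx -13.0 -13.0 ly 8.0 8.0
110 10 lx -14.0 -6.0 ly -30.0 26.0
114 15 lx -14.0 7.0 ly -36.0 27.0
118 14 lx -13.0 10.0 ly -38.0 38.0
122 14 lx -14.0 10.0 ly -40.0 37.0
126 9 lx -13.0 9.0 ly -44.0 35.0
```

View pics/s6.png

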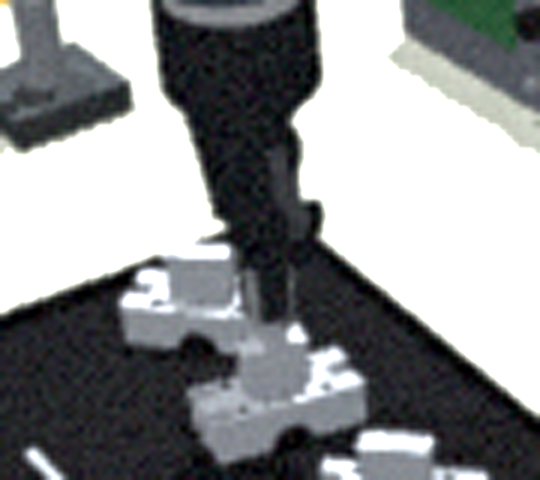

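The jaws shut on nothing, with the tips at z≈66. So the reported TCP z is about 33 mm too low, and I'll work from the camera height. Next: reopen, go 30 mm lower, check, then grip.

play_rows([
  {"ax": 0,"ay": 0,"az": 0,"x": 0,"y": 0,"z": 0,"gripper": 50},
  {"ax": 0,"ay": 0,"az": 0,"x": 0,"y": 0,"z": 0,"gripper": 50},
  {"ax": 0,"ay": 0,"az": 0,"x": 0,"y": 0,"z": 0,"gripper": 50},
  {"ax": 0,"ay": 0,"az": 0,"x": 0,"y": 0,"z": 10,"gripper": 50},
  {"ax": 0,"ay": 0,"az": 0,"x": 0,"y": 0,"z": 20,"gripper": 50},
  {"ax": 0,"ay": 0,"az": 0,"x": 0,"y": 0,"z": 26,"gripper": 50},
  {"ax": 0,"ay": 0,"az": 0,"x": 0,"y": 0,"z": 30,"gripper": 50},
  {"ax": 0,"ay": 0,"az": 0,"x": 0,"y": 0,"z": 30,"gripper": 50},
])

```text
clock: 4.25
ee_pos: [0.5034, 0.2291, 0.0205]
orientation: [-0.001, 0.104, 0.995, -0.0]
contact_force: [0.6, 0.1, -0.1]
width: 0.0429
```

```bash
cat > look.py <<'E'
import sys
from h import *; from plant import viewer,manip
from mv import show
def cloud(cx,cy,yaw,zmin,zmax,step=4,name=None,crop=None):
    im,d=viewer.camera("side");cal=viewer.get_calibration("side")
    s0=manip.state();show(s0)
    f,R,t=cam(cal);v,u=np.mgrid[0:384,0:512]
    X=(np.stack([(u-cal['cx'])/f*d,(v-cal['cy'])/f*d,d],-1)-t)@R*1000
    a=np.radians(yaw);y=np.array([np.cos(a),np.sin(a)]);x=np.array([np.sin(a),-np.cos(a)])
    D=X[...,:2]-[cx,cy];lx,ly=D@x,D@y
    sel=(np.hypot(lx,ly)<60)&(X[...,2]>zmin)&(d>0)
    for z0 in range(zmin,zmax,step):
        s=sel&(X[...,2]>=z0)&(X[...,2]<z0+step)
        if s.sum(): print(z0,s.sum(),'lx',lx[s].min().round(),lx[s].max().round(),'ly',ly[s].min().round(),ly[s].max().round(),'mean rgb',im[s].mean().round())
    if name:
        a=crop;k=min(800//(a[2]-a[0]),600//(a[3]-a[1]))
        cv2.imwrite(name,np.clip(1.8*cv2.resize(im[a[1]:a[3],a[0]:a[2],::-1],None,fx=k,fy=k,interpolation=cv2.INTER_CUBIC),0,255).astype('u1'))
E
python3 -c "
from look import *
cloud(504,229.5,78,28,90,4,'pics/s7.png',(160,110,260,190))"
```

```text
t 4.3 pos [503.7 229.2  21. ] yaw_y 78.04 z [-6.e-04 -4.e-04 -1.e+00] w 42.5 F [-0.   0.1  0.5] q [-0.52  0.66  0.01  1.91 -0.01  0.57  0.87]
28 98 lx -42.0 39.0 ly -25.0 13.0 mean rgb 96.0
32 8 lx -19.0 -8.0 ly -13.0 -1.0 mean rgb 71.0
36 3 lx -17.0 -5.0 ly -25.0 -9.0 mean rgb 69.0
40 11 lx -19.0 3.0 ly -30.0 23.0 mean rgb 64.0
44 23 lx -19.0 6.0 ly -35.0 27.0 mean rgb 50.0
48 16 lx -18.0 5.0 ly -37.0 28.0 mean rgb 36.0
52 23 lx -17.0 5.0 ly -37.0 26.0 mean rgb 43.0
56 22 lx -19.0 10.0 ly -35.0 24.0 mean rgb 53.0
60 15 lx -12.0 10.0 ly -38.0 24.0 mean rgb 25.0
64 13 lx -12.0 9.0 ly -37.0 22.0 mean rgb 20.0
68 11 lx -12.0 1.0 ly -36.0 24.0 mean rgb 28.0
72 10 lx -12.0 4.0 ly -37.0 25.0 mean rgb 27.0
76 2 lx -13.0 -6.0 ly -33.0 24.0 mean rgb 25.0
80 8 lx -13.0 9.0 ly -33.0 31.0 mean rgb 21.0
84 15 lx -14.0 10.0 ly -53.0 46.0 mean rgb 28.0
88 18 lx -14.0 11.0 ly -54.0 58.0 mean rgb 21.0
```

View pics/s7.png

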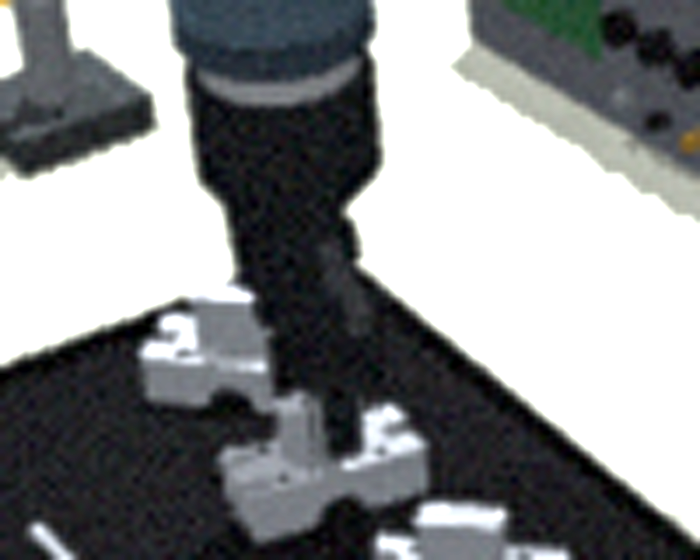

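The tips are now at z≈40 on either side of the rib and will swing down to about 35 as they close. Gripping and lifting.

play_rows([
  {"ax": 0,"ay": 0,"az": 0,"x": 0,"y": 0,"z": 0,"gripper": 5},
  {"ax": 0,"ay": 0,"az": 0,"x": 0,"y": 0,"z": 0,"gripper": 5},
  {"ax": 0,"ay": 0,"az": 0,"x": 0,"y": 0,"z": 0,"gripper": 5},
  {"ax": 0,"ay": 0,"az": 0,"x": 0,"y": 0,"z": 0,"gripper": 5},
  {"ax": 0,"ay": 0,"az": 0,"x": 0,"y": 0,"z": -4,"gripper": 5},
  {"ax": 0,"ay": 0,"az": 0,"x": 0,"y": 0,"z": -15,"gripper": 5},
  {"ax": 0,"ay": 0,"az": 0,"x": 0,"y": 0,"z": -50,"gripper": 5},
  {"ax": 0,"ay": 0,"az": 0,"x": 0,"y": 0,"z": -90,"gripper": 5},
  {"ax": 0,"ay": 0,"az": 0,"x": 0,"y": 0,"z": -130,"gripper": 5},
  {"ax": 0,"ay": 0,"az": 0,"x": 0,"y": 0,"z": -130,"gripper": 5},
], newtons=60)

```text
clock: 5.3
ee_pos: [0.5077, 0.2312, 0.1577]
orientation: [0.005, 0.104, 0.995, 0.003]
contact_force: [1.2, -0.1, -3.1]
width: 0.0126
```

```bash
python3 - <<'E'
from mv import *
from look import *
cloud(504,229.5,78,100,200,6,'pics/s8.png',(140,50,280,190))
s=manip.state()
print(rel((508.5,-155.5,150),94.71,s))
E
```

```text
t 5.35 pos [505.9 230.4 154.8] yaw_y 78.04 z [ 0.0059  0.0033 -1.    ] w 12.6 F [ 0.6 -0.1 -4. ] q [-0.52  0.45  0.02  1.85 -0.01  0.83  0.86]
136 5 lx -38.0 15.0 ly -15.0 20.0 mean rgb 127.0
142 44 lx -38.0 41.0 ly -17.0 22.0 mean rgb 86.0
148 55 lx -39.0 41.0 ly -19.0 19.0 mean rgb 73.0
154 54 lx -38.0 41.0 ly -18.0 19.0 mean rgb 70.0
160 137 lx -39.0 42.0 ly -18.0 26.0 mean rgb 87.0
166 60 lx -33.0 41.0 ly -18.0 19.0 mean rgb 96.0
172 17 lx -15.0 17.0 ly -12.0 5.0 mean rgb 68.0
178 20 lx -15.0 20.0 ly -16.0 5.0 mean rgb 61.0
184 30 lx -15.0 19.0 ly -19.0 2.0 mean rgb 46.0
190 31 lx -16.0 18.0 ly -19.0 9.0 mean rgb 57.0
196 18 lx -8.0 9.0 ly -19.0 11.0 mean rgb 28.0
(array([ -82.5, -377. ,    3.6]), array([  0.21,   0.33, -16.67]))
```

View pics/s8.png

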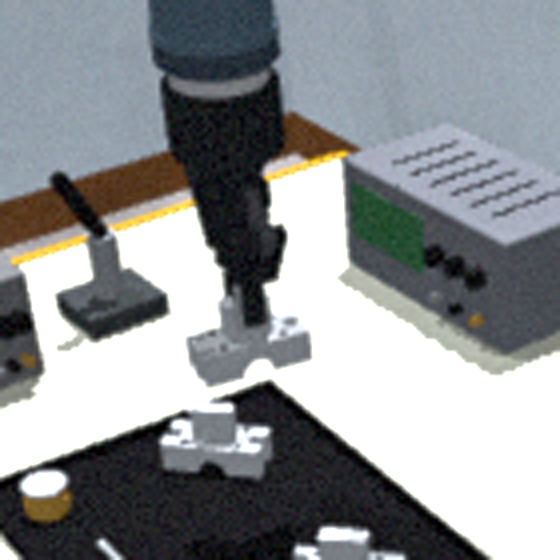

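The cap is held level at a 12.6 mm reading and came up with the gripper. Carrying it to hover over the twin saddle.

play_rows([
  {"ax": 0,"ay": 0,"az": -16.7,"x": -84.3,"y": -375.4,"z": 0,"gripper": 5},
  {"ax": 0,"ay": 0,"az": -16.7,"x": -84.3,"y": -375.4,"z": 0,"gripper": 5},
  {"ax": 0,"ay": 0,"az": -16.7,"x": -84.3,"y": -375.4,"z": 0,"gripper": 5},
  {"ax": 0,"ay": 0,"az": -16.7,"x": -84.3,"y": -375.4,"z": 0,"gripper": 5},
  {"ax": 0,"ay": 0,"az": -16.7,"x": -84.3,"y": -375.4,"z": 0,"gripper": 5},
  {"ax": 0,"ay": 0,"az": -16.7,"x": -84.3,"y": -375.4,"z": 0,"gripper": 5},
  {"ax": 0,"ay": 0,"az": -16.7,"x": -84.3,"y": -375.4,"z": 0,"gripper": 5},
  {"ax": 0,"ay": 0,"az": -16.7,"x": -84.3,"y": -375.4,"z": 0,"gripper": 5},
  {"ax": 0,"ay": 0,"az": -16.7,"x": -84.3,"y": -375.4,"z": 0,"gripper": 5},
  {"ax": 0,"ay": 0,"az": -16.7,"x": -84.3,"y": -375.4,"z": 0,"gripper": 5},
])

```text
clock: 6.35
ee_pos: [0.5073, -0.1558, 0.1502]
orientation: [-0.001, -0.04, 0.999, 0.0]
contact_force: [0.9, 0.9, -3.4]
width: 0.0127
```

play_rows([
  {"ax": 0,"ay": 0,"az": 0,"x": 0,"y": 0,"z": 20,"gripper": 5},
  {"ax": 0,"ay": 0,"az": 0,"x": 0,"y": 0,"z": 40,"gripper": 5},
  {"ax": 0,"ay": 0,"az": 0,"x": 0,"y": 0,"z": 50,"gripper": 5},
  {"ax": 0,"ay": 0,"az": 0,"x": 0,"y": 0,"z": 50,"gripper": 5},
  {"ax": 0,"ay": 0,"az": 0,"x": 0,"y": 0,"z": 50,"gripper": 5},
  {"ax": 0,"ay": 0,"az": 0,"x": 0,"y": 0,"z": 50,"gripper": 5},
])

```text
clock: 6.95
ee_pos: [0.5094, -0.1552, 0.1022]
orientation: [0.001, -0.042, 0.999, -0.0]
contact_force: [0.5, -0.7, -3.3]
width: 0.0129
```

```bash
python3 - <<'E'
from mv import *
from look import *
cloud(508.5,-155.5,94.71,60,140,6,'pics/s9.png',(240,180,390,300))
s=manip.state()
print(rel((508.5,-155.5,100),94.71,s))
im,d=viewer.camera("top");cv2.imwrite("pics/t9.png",np.clip(1.5*cv2.resize(im[170:270,290:440,::-1],None,fx=5,fy=5,interpolation=cv2.INTER_CUBIC),0,255).astype('u1'))
E
```

```text
t 7.0 pos [ 509.3 -155.4  102.3] yaw_y 94.76 z [ 1.6e-03 -3.0e-04 -1.0e+00] w 12.6 F [-0.6  0.1 -2.4] q [ 0.18  0.5   0.05  1.94 -0.03  0.7   1.9 ]
60 70 lx -39.0 30.0 ly -60.0 -1.0 mean rgb 26.0
66 23 lx -6.0 8.0 ly -59.0 -37.0 mean rgb 22.0
84 40 lx -41.0 38.0 ly -18.0 18.0 mean rgb 83.0
90 53 lx -41.0 37.0 ly -18.0 17.0 mean rgb 74.0
96 66 lx -41.0 41.0 ly -19.0 17.0 mean rgb 76.0
102 77 lx -41.0 39.0 ly -18.0 18.0 mean rgb 75.0
108 212 lx -41.0 41.0 ly -18.0 19.0 mean rgb 98.0
114 17 lx -17.0 -3.0 ly -12.0 5.0 mean rgb 73.0
120 18 lx -19.0 -6.0 ly -17.0 18.0 mean rgb 68.0
126 36 lx -18.0 6.0 ly -19.0 20.0 mean rgb 61.0
132 54 lx -18.0 9.0 ly -21.0 20.0 mean rgb 64.0
138 48 lx -17.0 7.0 ly -20.0 20.0 mean rgb 46.0
(array([ 0.8, -0.1,  2.3]), array([-0.02,  0.09,  0.05]))
```

View pics/s9.png

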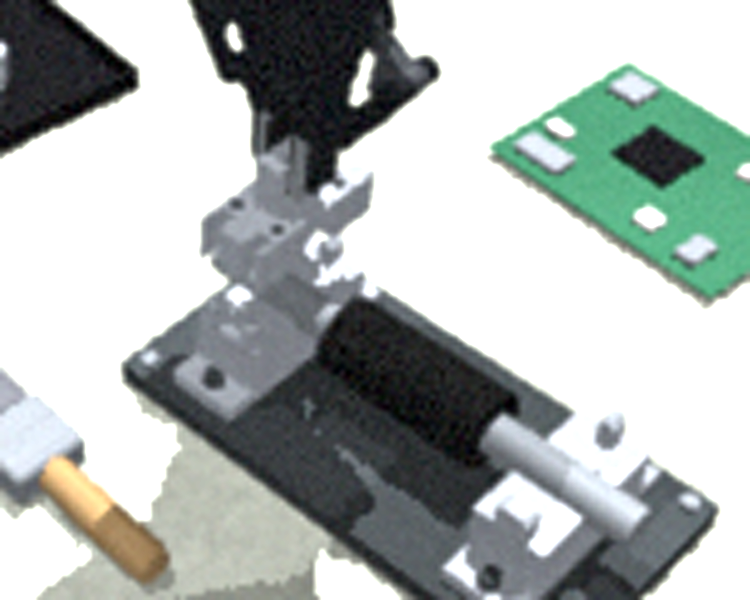

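View pics/t9.png

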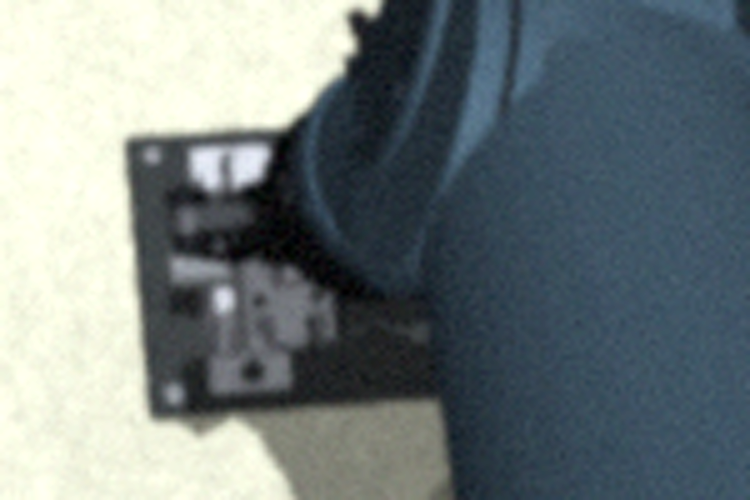

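```bash
cat > faces.py <<'E'
from h import *
def cl(im,d,cal,c,yaw):
    f,R,t=cam(cal);v,u=np.mgrid[0:384,0:512]
    X=(np.stack([(u-cal['cx'])/f*d,(v-cal['cy'])/f*d,d],-1)-t)@R*1000
    a=np.radians(yaw);y=np.array([np.cos(a),np.sin(a)]);x=np.array([np.sin(a),-np.cos(a)])
    D=X[...,:2]-c;return np.stack([D@x,D@y,X[...,2]],-1)
def faces(im,d,cal,c,yaw,z0,z1,lab):
    L=cl(im,d,cal,c,yaw);ok=d>0
    lx,ly,z=L[...,0],L[...,1],L[...,2]
    s=ok&(abs(ly+18)<7)&(abs(lx)<37)&(abs(lx)>14)&(z>z0)&(z<z1)
    e=ok&(abs(lx+40)<7)&(abs(ly)<15)&(z>z0)&(z<z1)
    A=np.c_[lx[s],np.ones(s.sum())];co=np.linalg.lstsq(A,ly[s],rcond=None)[0]
    print(lab,'yface n',s.sum(),'med ly',np.median(ly[s]).round(2),'sd',ly[s].std().round(2),'tilt deg',np.degrees(np.arctan(co[0])).round(2),'| xface n',e.sum(),'med lx',np.median(lx[e]).round(2) if e.sum() else None,'sd',lx[e].std().round(2))
E
python3 - <<'E'
from faces import *; from plant import viewer,manip
im,d,cal=pickle.load(open("side0.pkl","rb"))
faces(im,d,cal,(508.5,-155.5),94.71,26,42,'saddle twin')
faces(im,d,cal,(521.7,-314.9),94.71,26,42,'saddle wide')
N=[viewer.camera("side") for _ in range(3)]
im,d=N[0][0],np.median([n[1] for n in N],0)
pickle.dump((im,d,cal),open("side_h1.pkl","wb"))
faces(im,d,cal,(508.5,-155.5),94.71,88,106,'cap')
print((manip.state()['ee_pos']*1000).round(1))
E
```

```text
saddle twin yface n 36 med ly -17.48 sd 0.63 tilt deg 0.19 | xface n 48 med lx -39.3 sd 1.46
saddle wide yface n 33 med ly -17.48 sd 0.38 tilt deg 0.17 | xface n 62 med lx -39.08 sd 0.79
cap yface n 69 med ly -17.35 sd 0.42 tilt deg -0.08 | xface n 35 med lx -39.71 sd 1.91
[ 508.9 -155.5  101.9]
```

Measured in the same camera, the cap's faces line up with the saddle's to about 0.1 mm in y, 0.4 mm in x and 0.3° in yaw. Lowering slowly.

play_rows([
  {"ax": 0,"ay": 0,"az": 0,"x": -0.3,"y": 0,"z": 8,"gripper": 5},
  {"ax": 0,"ay": 0,"az": 0,"x": -0.3,"y": 0,"z": 16,"gripper": 5},
  {"ax": 0,"ay": 0,"az": 0,"x": -0.3,"y": 0,"z": 22,"gripper": 5},
  {"ax": 0,"ay": 0,"az": 0,"x": -0.3,"y": 0,"z": 24,"gripper": 5},
  {"ax": 0,"ay": 0,"az": 0,"x": -0.3,"y": 0,"z": 26,"gripper": 5},
  {"ax": 0,"ay": 0,"az": 0,"x": -0.3,"y": 0,"z": 28,"gripper": 5},
  {"ax": 0,"ay": 0,"az": 0,"x": -0.3,"y": 0,"z": 28,"gripper": 5},
])

```text
clock: 7.9
ee_pos: [0.5089, -0.1554, 0.0733]
orientation: [-0.0, -0.041, 0.999, -0.0]
contact_force: [0.0, -0.0, -3.0]
width: 0.0128
```

```bash
python3 - <<'E'
from mv import *
from look import *
from faces import *
cloud(508.5,-155.5,94.71,80,84,6,'pics/s10.png',(240,180,390,300))
cal=viewer.get_calibration("side")
im,d=viewer.camera("side");faces(im,d,cal,(508.5,-155.5),94.71,62,78,'cap')
E
```

```text
t 7.95 pos [ 508.9 -155.4   73.4] yaw_y 94.74 z [ 1.e-04 -0.e+00 -1.e+00] w 12.5 F [ 0.3  0.  -3.7] q [ 0.18  0.55  0.04  1.95 -0.04  0.65  1.9 ]
80 165 lx -41.0 39.0 ly -18.0 18.0 mean rgb 98.0
cap yface n 63 med ly -17.11 sd 0.71 tilt deg 0.33 | xface n 36 med lx -40.09 sd 2.31
```

View pics/s10.png

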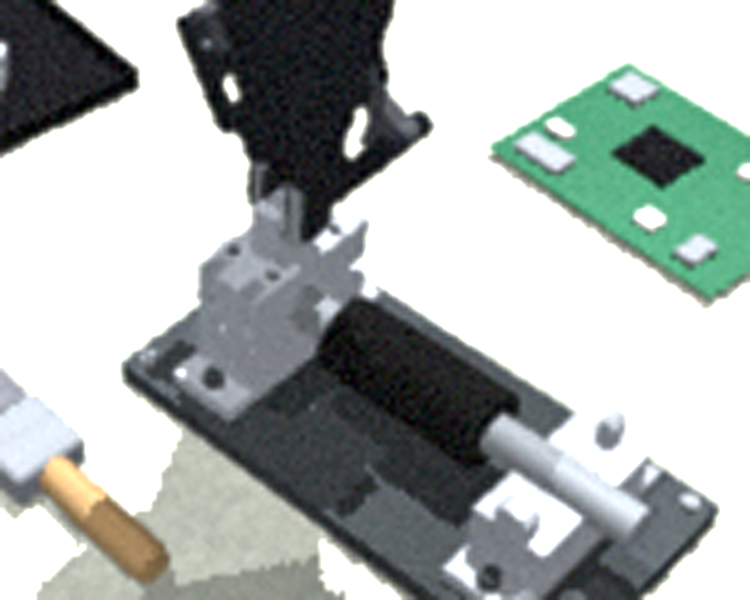

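No contact force, and the lugs are starting to enter the notches. Continuing.

play_rows([
  {"ax": 0,"ay": 0,"az": 0,"x": -0.3,"y": 0,"z": 1.5,"gripper": 5},
  {"ax": 0,"ay": 0,"az": 0,"x": -0.3,"y": 0,"z": 3,"gripper": 5},
  {"ax": 0,"ay": 0,"az": 0,"x": -0.3,"y": 0,"z": 4.5,"gripper": 5},
  {"ax": 0,"ay": 0,"az": 0,"x": -0.3,"y": 0,"z": 6,"gripper": 5},
  {"ax": 0,"ay": 0,"az": 0,"x": -0.3,"y": 0,"z": 7.5,"gripper": 5},
  {"ax": 0,"ay": 0,"az": 0,"x": -0.3,"y": 0,"z": 8.5,"gripper": 5},
  {"ax": 0,"ay": 0,"az": 0,"x": -0.3,"y": 0,"z": 8.5,"gripper": 5},
])

```text
clock: 8.7
ee_pos: [0.5091, -0.1553, 0.0647]
orientation: [-0.0, -0.041, 0.999, 0.0]
contact_force: [-0.8, 0.5, -3.3]
width: 0.0125
```

play_rows([
  {"ax": 0,"ay": 0,"az": 0,"x": 0,"y": 0,"z": 0.7,"gripper": 5},
  {"ax": 0,"ay": 0,"az": 0,"x": 0,"y": 0,"z": 1.2,"gripper": 5},
  {"ax": 0,"ay": 0,"az": 0,"x": 0,"y": 0,"z": 1.2,"gripper": 5},
])

```text
clock: 9.0
ee_pos: [0.5091, -0.1553, 0.0636]
orientation: [-0.0, -0.041, 0.999, 0.0]
contact_force: [-0.2, -0.5, -2.7]
width: 0.0127
```

```bash
python3 - <<'E'
from mv import *
from look import *
from faces import *
cloud(508.5,-155.5,94.71,80,84,6,'pics/s11.png',(240,180,390,300))
cal=viewer.get_calibration("side")
im,d=viewer.camera("side");faces(im,d,cal,(508.5,-155.5),94.71,50,66,'cap')
L=cl(im,d,cal,(508.5,-155.5),94.71)
s=(abs(L[...,0]+28)<8)&(abs(L[...,1])<14)&(L[...,2]>60);print('block top z',np.median(L[s][:,2]),s.sum())
s=(abs(L[...,0]-28)<8)&(abs(L[...,1])<14)&(L[...,2]>60);print('block top z far',np.median(L[s][:,2]),s.sum())
E
```

```text
t 9.05 pos [ 509.2 -155.4   63.7] yaw_y 94.74 z [ 0. -0. -1.] w 12.6 F [ 0.2 -0.5 -2.8] q [ 0.18  0.56  0.04  1.95 -0.04  0.63  1.9 ]
80 18 lx -18.0 -3.0 ly -13.0 7.0 mean rgb 70.0
cap yface n 55 med ly -17.18 sd 0.73 tilt deg 0.21 | xface n 44 med lx -39.41 sd 1.79
block top z 296.5756982200945 548
block top z far 70.74622048957886 17
```

View pics/s11.png

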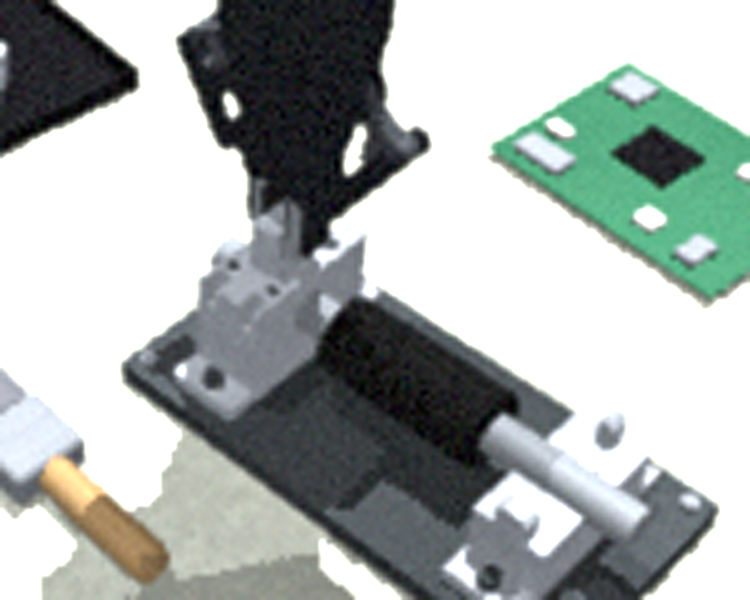

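The block top reads about 70.7 against 70 when home, still without contact force. Lowering the last millimetre in small steps.

play_rows([
  {"ax": 0,"ay": 0,"az": 0,"x": 0,"y": 0,"z": 0.4,"gripper": 5},
  {"ax": 0,"ay": 0,"az": 0,"x": 0,"y": 0,"z": 0.8,"gripper": 5},
  {"ax": 0,"ay": 0,"az": 0,"x": 0,"y": 0,"z": 0.8,"gripper": 5},
])

```text
clock: 9.4
ee_pos: [0.5093, -0.1554, 0.0633]
orientation: [0.0, -0.041, 0.999, -0.0]
contact_force: [-2.0, 0.2, 3.3]
width: 0.0129
```

play_rows([
  {"ax": 0,"ay": 0,"az": 0,"x": 0,"y": 0,"z": 0.3,"gripper": 5},
  {"ax": 0,"ay": 0,"az": 0,"x": 0,"y": 0,"z": 0.6,"gripper": 5},
  {"ax": 0,"ay": 0,"az": 0,"x": 0,"y": 0,"z": 0.6,"gripper": 5},
])

```text
clock: 9.7
ee_pos: [0.5093, -0.1555, 0.0632]
orientation: [0.0, -0.041, 0.999, -0.0]
contact_force: [-4.1, 0.8, 10.3]
width: 0.0126
```

The cap touched down at 63.2, against 63 predicted for fully home. Releasing and rising.

play_rows([
  {"ax": 0,"ay": 0,"az": 0,"x": 0,"y": 0,"z": -0.6,"gripper": 5},
  {"ax": 0,"ay": 0,"az": 0,"x": 0,"y": 0,"z": -0.6,"gripper": 40},
  {"ax": 0,"ay": 0,"az": 0,"x": 0,"y": 0,"z": -0.6,"gripper": 40},
  {"ax": 0,"ay": 0,"az": 0,"x": 0,"y": 0,"z": -0.6,"gripper": 40},
  {"ax": 0,"ay": 0,"az": 0,"x": 0,"y": 0,"z": -10,"gripper": 40},
  {"ax": 0,"ay": 0,"az": 0,"x": 0,"y": 0,"z": -35,"gripper": 40},
  {"ax": 0,"ay": 0,"az": 0,"x": 0,"y": 0,"z": -75,"gripper": 40},
  {"ax": 0,"ay": 0,"az": 0,"x": 0,"y": 0,"z": -105,"gripper": 40},
])

```text
clock: 10.5
ee_pos: [0.5097, -0.1555, 0.1698]
orientation: [0.001, -0.041, 0.999, -0.0]
contact_force: [1.2, -0.5, -0.1]
width: 0.0341
```

```bash
python3 - <<'E'
from mv import *
from look import *
from faces import *
cloud(508.5,-155.5,94.71,68,104,6,'pics/s12.png',(240,180,390,300))
cal=viewer.get_calibration("side")
im,d=viewer.camera("side");faces(im,d,cal,(508.5,-155.5),94.71,50,66,'cap')
s=manip.state()
print(rel((500.9,121.9,150),41.9,s))
E
```

```text
t 10.55 pos [ 512.5 -156.4  174.3] yaw_y 94.72 z [ 0.0086 -0.0019 -1.    ] w 33.9 F [ 1.8 -0.3  3.4] q [ 0.17  0.39  0.05  1.89 -0.03  0.85  1.89]
68 227 lx -42.0 41.0 ly -56.0 19.0 mean rgb 116.0
74 29 lx -18.0 18.0 ly -19.0 7.0 mean rgb 77.0
80 27 lx -18.0 15.0 ly -8.0 7.0 mean rgb 72.0
86 26 lx -18.0 15.0 ly -7.0 7.0 mean rgb 75.0
92 39 lx -18.0 15.0 ly -7.0 8.0 mean rgb 116.0
98 46 lx -18.0 16.0 ly -7.0 7.0 mean rgb 153.0
cap yface n 59 med ly -17.26 sd 1.05 tilt deg -0.32 | xface n 48 med lx -39.66 sd 1.57
(array([-11.3, 278.2,  21.5]), array([ 0.08,  0.5 , 52.83]))
```

View pics/s12.png

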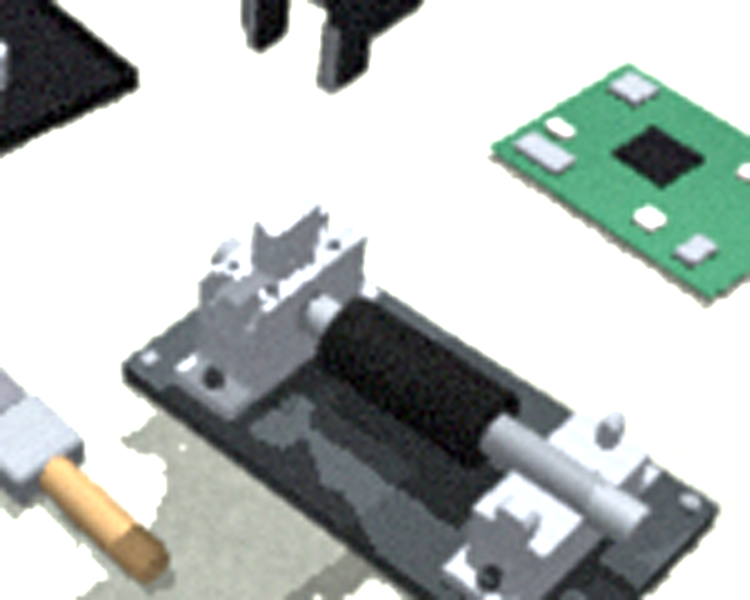

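The cap sits flush: rib top at about 98, level, no gap at the parting line, and the gripper is clear. On to the wide cap.

play_rows([
  {"ax": 0,"ay": 0,"az": 52.8,"x": -14.8,"y": 277,"z": 10,"gripper": 50},
  {"ax": 0,"ay": 0,"az": 52.8,"x": -14.8,"y": 277,"z": 10,"gripper": 50},
  {"ax": 0,"ay": 0,"az": 52.8,"x": -14.8,"y": 277,"z": 10,"gripper": 50},
  {"ax": 0,"ay": 0,"az": 52.8,"x": -14.8,"y": 277,"z": 10,"gripper": 50},
  {"ax": 0,"ay": 0,"az": 52.8,"x": -14.8,"y": 277,"z": 10,"gripper": 50},
  {"ax": 0,"ay": 0,"az": 52.8,"x": -14.8,"y": 277,"z": 10,"gripper": 50},
  {"ax": 0,"ay": 0,"az": 52.8,"x": -14.8,"y": 277,"z": 40,"gripper": 50},
  {"ax": 0,"ay": 0,"az": 52.8,"x": -14.8,"y": 277,"z": 80,"gripper": 50},
  {"ax": 0,"ay": 0,"az": 52.8,"x": -14.8,"y": 277,"z": 95,"gripper": 50},
  {"ax": 0,"ay": 0,"az": 52.8,"x": -14.8,"y": 277,"z": 95,"gripper": 50},
])

```text
clock: 11.6
ee_pos: [0.4987, 0.1214, 0.0699]
orientation: [-0.002, 0.407, 0.913, -0.002]
contact_force: [0.2, -0.5, 0.2]
width: 0.0424
```

play_rows([
  {"ax": 0,"ay": 0,"az": 0,"x": 0,"y": 0,"z": 0,"gripper": 50},
  {"ax": 0,"ay": 0,"az": 0,"x": 0,"y": 0,"z": 0,"gripper": 50},
  {"ax": 0,"ay": 0,"az": 0,"x": 0,"y": 0,"z": 0,"gripper": 50},
])

```text
clock: 11.9
ee_pos: [0.502, 0.1221, 0.0735]
orientation: [0.001, 0.407, 0.913, 0.001]
contact_force: [0.1, -0.6, -0.3]
width: 0.0429
```

```bash
python3 - <<'E'
from mv import *
from look import *
cloud(500.9,121.9,41.9,50,110,6,'pics/s13.png',(170,120,290,210))
s=manip.state()
print(rel((500.9,121.9,21),41.9,s))
E
```

```text
t 11.95 pos [501.9 122.1  73.3] yaw_y 41.93 z [ 1.9e-03  7.0e-04 -1.0e+00] w 42.4 F [-0.6  0.1  0.1] q [-0.44  0.53  0.14  2.   -0.12  0.62  0.52]
50 29 lx -13.0 18.0 ly -11.0 6.0 mean rgb 84.0
56 33 lx -15.0 16.0 ly -13.0 4.0 mean rgb 96.0
86 4 lx -7.0 5.0 ly -25.0 24.0 mean rgb 42.0
92 12 lx -8.0 11.0 ly -28.0 27.0 mean rgb 35.0
98 21 lx -7.0 12.0 ly -34.0 27.0 mean rgb 27.0
104 20 lx -10.0 11.0 ly -35.0 28.0 mean rgb 35.0
(array([ 0.5, -0.9, 52.3]), array([0.11, 0.04, 0.03]))
```

View pics/s13.png

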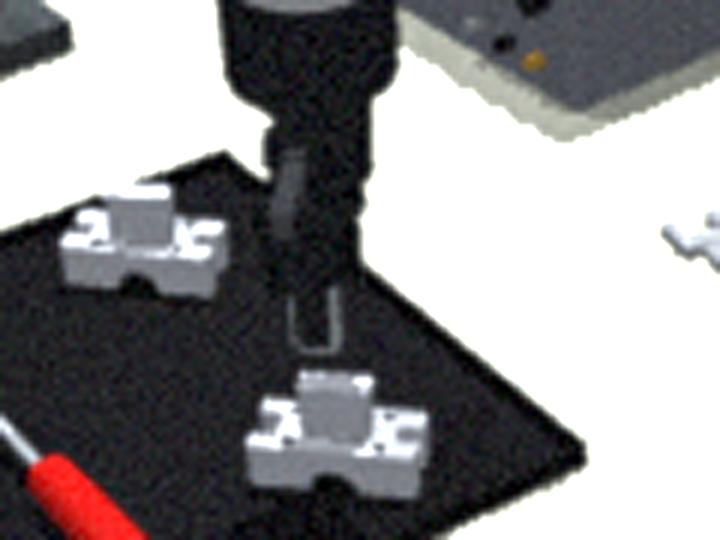

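The tips are at z≈90, matching the known offset, and the jaws are centred on the wide cap. Going down and gripping.

play_rows([
  {"ax": 0,"ay": 0,"az": 0,"x": 0.3,"y": -0.3,"z": 20,"gripper": 50},
  {"ax": 0,"ay": 0,"az": 0,"x": 0.3,"y": -0.3,"z": 38,"gripper": 50},
  {"ax": 0,"ay": 0,"az": 0,"x": 0.3,"y": -0.3,"z": 47,"gripper": 50},
  {"ax": 0,"ay": 0,"az": 0,"x": 0.3,"y": -0.3,"z": 51.5,"gripper": 50},
  {"ax": 0,"ay": 0,"az": 0,"x": 0.3,"y": -0.3,"z": 51.5,"gripper": 50},
  {"ax": 0,"ay": 0,"az": 0,"x": 0.3,"y": -0.3,"z": 51.5,"gripper": 50},
  {"ax": 0,"ay": 0,"az": 0,"x": 0.3,"y": -0.3,"z": 51.5,"gripper": 50},
])

```text
clock: 12.65
ee_pos: [0.5012, 0.1221, 0.0215]
orientation: [0.0, 0.407, 0.913, 0.0]
contact_force: [0.8, -0.5, -0.1]
width: 0.0427
```

```bash
python3 - <<'E'
from mv import *
from look import *
cloud(500.9,121.9,41.9,30,70,4,'pics/s14.png',(170,120,290,210))
s=manip.state()
print(rel((500.9,121.9,21),41.9,s))
E
```

```text
t 12.7 pos [501.1 122.1  21.4] yaw_y 41.94 z [ 1.1e-03  4.0e-04 -1.0e+00] w 42.6 F [0.1 0.6 0.2] q [-0.42  0.62  0.12  2.01 -0.14  0.52  0.53]
30 30 lx -38.0 41.0 ly -20.0 12.0 mean rgb 110.0
34 4 lx 9.0 17.0 ly -13.0 -7.0 mean rgb 73.0
38 8 lx -4.0 18.0 ly -27.0 27.0 mean rgb 61.0
42 11 lx -10.0 18.0 ly -29.0 24.0 mean rgb 59.0
46 21 lx -5.0 18.0 ly -34.0 23.0 mean rgb 43.0
50 13 lx -12.0 19.0 ly -33.0 23.0 mean rgb 45.0
54 26 lx -4.0 18.0 ly -35.0 24.0 mean rgb 55.0
58 19 lx -11.0 14.0 ly -36.0 23.0 mean rgb 31.0
62 17 lx -11.0 11.0 ly -36.0 25.0 mean rgb 29.0
66 12 lx -6.0 11.0 ly -35.0 24.0 mean rgb 23.0
(array([-0. , -0.3,  0.4]), array([0.06, 0.03, 0.04]))
```

View pics/s14.png

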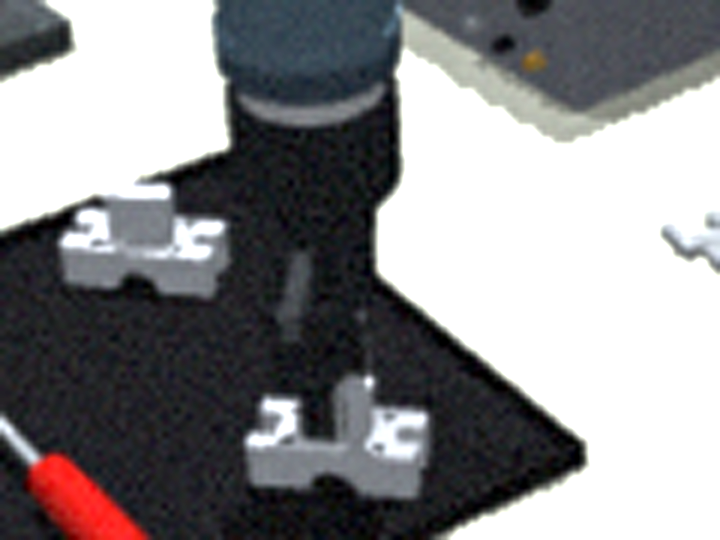

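play_rows([
  {"ax": 0,"ay": 0,"az": 0,"x": 0,"y": 0,"z": 0,"gripper": 5},
  {"ax": 0,"ay": 0,"az": 0,"x": 0,"y": 0,"z": 0,"gripper": 5},
  {"ax": 0,"ay": 0,"az": 0,"x": 0,"y": 0,"z": 0,"gripper": 5},
  {"ax": 0,"ay": 0,"az": 0,"x": 0,"y": 0,"z": 0,"gripper": 5},
  {"ax": 0,"ay": 0,"az": 0,"x": 0,"y": 0,"z": -4,"gripper": 5},
  {"ax": 0,"ay": 0,"az": 0,"x": 0,"y": 0,"z": -15,"gripper": 5},
  {"ax": 0,"ay": 0,"az": 0,"x": 0,"y": 0,"z": -50,"gripper": 5},
  {"ax": 0,"ay": 0,"az": 0,"x": 0,"y": 0,"z": -90,"gripper": 5},
  {"ax": 0,"ay": 0,"az": 0,"x": 0,"y": 0,"z": -130,"gripper": 5},
  {"ax": 0,"ay": 0,"az": 0,"x": 0,"y": 0,"z": -130,"gripper": 5},
])

```text
clock: 13.7
ee_pos: [0.5045, 0.123, 0.1566]
orientation: [0.004, 0.407, 0.913, 0.004]
contact_force: [0.8, 0.2, -2.6]
width: 0.0131
```

```bash
python3 - <<'E'
from mv import *
from look import *
cloud(500.9,121.9,41.9,112,200,6,'pics/s15.png',(150,60,290,200))
import copy
s=dict(manip.state());s['ee_pos']=np.array([.5009,.122,.151])
print(rel((522.2,-314.8,160),94.74,s))
E
```

```text
t 13.75 pos [502.7 122.6 153.9] yaw_y 41.94 z [ 0.006   0.0023 -1.    ] w 12.7 F [-0.1 -0.4 -3.3] q [-0.46  0.39  0.17  1.96 -0.09  0.79  0.49]
136 4 lx -14.0 29.0 ly -15.0 -13.0 mean rgb 89.0
142 55 lx -35.0 43.0 ly -17.0 17.0 mean rgb 80.0
148 51 lx -36.0 44.0 ly -18.0 18.0 mean rgb 74.0
154 71 lx -37.0 43.0 ly -19.0 20.0 mean rgb 74.0
160 179 lx -37.0 43.0 ly -17.0 23.0 mean rgb 103.0
166 32 lx -29.0 37.0 ly -16.0 16.0 mean rgb 95.0
172 19 lx -14.0 20.0 ly -12.0 3.0 mean rgb 69.0
178 26 lx -14.0 20.0 ly -18.0 4.0 mean rgb 56.0
184 28 lx -13.0 20.0 ly -18.0 6.0 mean rgb 46.0
190 34 lx -13.0 20.0 ly -20.0 10.0 mean rgb 60.0
196 24 lx -4.0 12.0 ly -18.0 11.0 mean rgb 31.0
(array([-339.2, -276. ,   -9.9]), array([  0.26,   0.28, -52.8 ]))
```

View pics/s15.png

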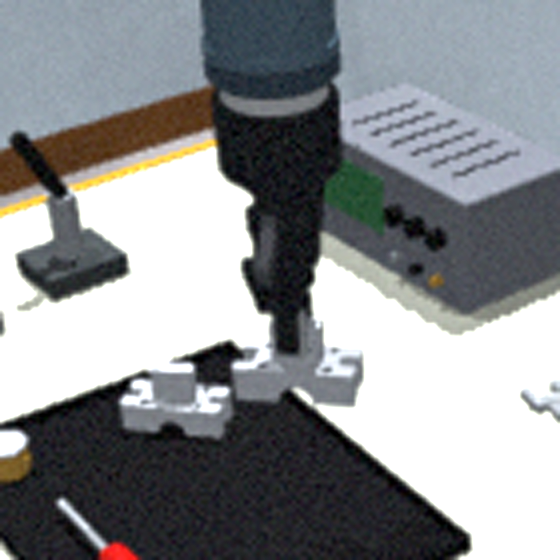

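The wide cap is held level. Carrying it over to its saddle; its underside at about 144 mm clears the fitted cap's top at 98.

play_rows([
  {"ax": 0,"ay": 0,"az": -52.8,"x": -339.2,"y": -276,"z": -10,"gripper": 5},
  {"ax": 0,"ay": 0,"az": -52.8,"x": -339.2,"y": -276,"z": -10,"gripper": 5},
  {"ax": 0,"ay": 0,"az": -52.8,"x": -339.2,"y": -276,"z": -10,"gripper": 5},
  {"ax": 0,"ay": 0,"az": -52.8,"x": -339.2,"y": -276,"z": -10,"gripper": 5},
  {"ax": 0,"ay": 0,"az": -52.8,"x": -339.2,"y": -276,"z": -10,"gripper": 5},
  {"ax": 0,"ay": 0,"az": -52.8,"x": -339.2,"y": -276,"z": -10,"gripper": 5},
  {"ax": 0,"ay": 0,"az": -52.8,"x": -339.2,"y": -276,"z": -10,"gripper": 5},
  {"ax": 0,"ay": 0,"az": -52.8,"x": -339.2,"y": -276,"z": -10,"gripper": 5},
  {"ax": 0,"ay": 0,"az": -52.8,"x": -339.2,"y": -276,"z": -10,"gripper": 5},
  {"ax": 0,"ay": 0,"az": -52.8,"x": -339.2,"y": -276,"z": -10,"gripper": 5},
])

```text
clock: 14.75
ee_pos: [0.519, -0.3229, 0.1597]
orientation: [-0.001, -0.037, 0.999, -0.002]
contact_force: [-0.4, -0.1, -1.6]
width: 0.0127
```

play_rows([
  {"ax": 0,"ay": 0,"az": 0,"x": 0,"y": 0,"z": 0,"gripper": 5},
  {"ax": 0,"ay": 0,"az": 0,"x": 0,"y": 0,"z": 20,"gripper": 5},
  {"ax": 0,"ay": 0,"az": 0,"x": 0,"y": 0,"z": 45,"gripper": 5},
  {"ax": 0,"ay": 0,"az": 0,"x": 0,"y": 0,"z": 60,"gripper": 5},
  {"ax": 0,"ay": 0,"az": 0,"x": 0,"y": 0,"z": 60,"gripper": 5},
  {"ax": 0,"ay": 0,"az": 0,"x": 0,"y": 0,"z": 60,"gripper": 5},
  {"ax": 0,"ay": 0,"az": 0,"x": 0,"y": 0,"z": 60,"gripper": 5},
])

```text
clock: 15.45
ee_pos: [0.523, -0.3148, 0.1019]
orientation: [0.001, -0.042, 0.999, -0.0]
contact_force: [0.5, 0.0, -2.6]
width: 0.0126
```

```bash
python3 - <<'E'
from mv import *
from look import *
from faces import *
cloud(521.7,-314.9,94.71,60,140,6,'pics/s16.png',(270,190,420,310))
cal=viewer.get_calibration("side")
N=[viewer.camera("side") for _ in range(3)]
im,d=N[0][0],np.median([n[1] for n in N],0)
faces(im,d,cal,(521.7,-314.9),94.71,88,106,'cap')
im,d,cal=pickle.load(open("side0.pkl","rb"))
faces(im,d,cal,(521.7,-314.9),94.71,26,42,'saddle wide')
show(manip.state())
E
```

```text
t 15.5 pos [ 522.9 -315.1  102. ] yaw_y 94.76 z [ 1.9e-03 -9.0e-04 -1.0e+00] w 12.7 F [ 0.1  0.6 -2. ] q [ 0.42  0.61  0.07  1.74 -0.05  0.8   2.17]
60 82 lx -40.0 14.0 ly -5.0 60.0 mean rgb 29.0
66 26 lx -8.0 6.0 ly 38.0 59.0 mean rgb 27.0
84 40 lx -38.0 42.0 ly -18.0 16.0 mean rgb 82.0
90 58 lx -38.0 42.0 ly -18.0 17.0 mean rgb 75.0
96 67 lx -38.0 42.0 ly -18.0 18.0 mean rgb 75.0
102 79 lx -38.0 43.0 ly -18.0 17.0 mean rgb 78.0
108 237 lx -38.0 44.0 ly -18.0 19.0 mean rgb 96.0
114 16 lx -15.0 -6.0 ly -12.0 6.0 mean rgb 75.0
120 31 lx -16.0 -4.0 ly -16.0 18.0 mean rgb 72.0
126 43 lx -14.0 4.0 ly -19.0 19.0 mean rgb 59.0
132 71 lx -15.0 19.0 ly -20.0 20.0 mean rgb 70.0
138 61 lx -14.0 10.0 ly -20.0 21.0 mean rgb 53.0
cap yface n 69 med ly -17.59 sd 1.6 tilt deg -1.39 | xface n 37 med lx -36.71 sd 0.85
saddle wide yface n 33 med ly -17.48 sd 0.38 tilt deg 0.17 | xface n 62 med lx -39.08 sd 0.79
t 15.65 pos [ 522.5 -315.1  101.6] yaw_y 94.74 z [ 1.3e-03 -6.0e-04 -1.0e+00] w 12.8 F [-0.1  0.4 -2.8] q [ 0.42  0.61  0.07  1.74 -0.05  0.8   2.17]
```

View pics/s16.png

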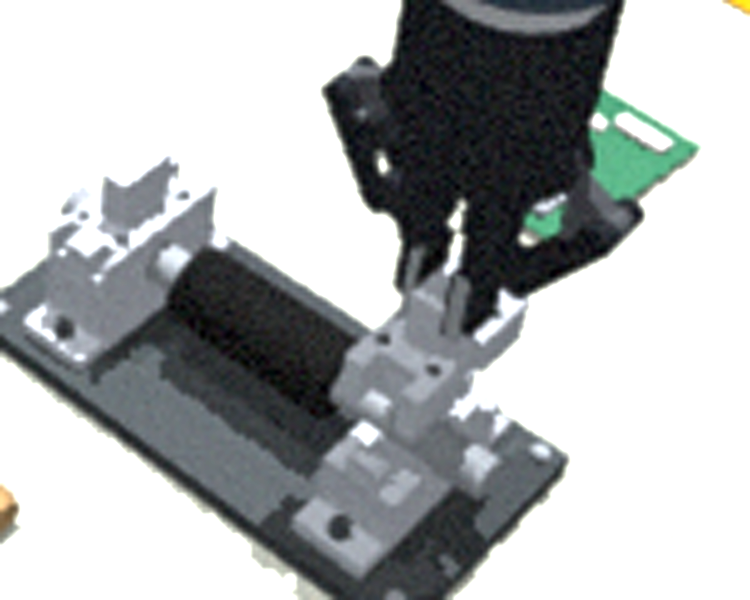

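The wide cap sits about 2.3 mm too far in +x, because it's off-centre in the grip. I'll correct that, lower a little and re-measure.

play_rows([
  {"ax": 0,"ay": 0,"az": 0,"x": 2.2,"y": 0,"z": 5,"gripper": 5},
  {"ax": 0,"ay": 0,"az": 0,"x": 2.2,"y": 0,"z": 10,"gripper": 5},
  {"ax": 0,"ay": 0,"az": 0,"x": 2.2,"y": 0,"z": 15,"gripper": 5},
  {"ax": 0,"ay": 0,"az": 0,"x": 2.2,"y": 0,"z": 15,"gripper": 5},
  {"ax": 0,"ay": 0,"az": 0,"x": 2.2,"y": 0,"z": 15,"gripper": 5},
  {"ax": 0,"ay": 0,"az": 0,"x": 2.2,"y": 0,"z": 15,"gripper": 5},
])

```text
clock: 16.25
ee_pos: [0.52, -0.3151, 0.0859]
orientation: [0.0, -0.041, 0.999, -0.0]
contact_force: [-0.7, -0.7, -2.7]
width: 0.0123
```

```bash
python3 - <<'E'
from mv import *
from look import *
from faces import *
cal=viewer.get_calibration("side")
N=[viewer.camera("side") for _ in range(4)]
im,d=N[0][0],np.median([n[1] for n in N],0)
faces(im,d,cal,(521.7,-314.9),94.71,74,90,'cap')
L=cl(im,d,cal,(521.7,-314.9),94.71);lx,ly,z=L[...,0],L[...,1],L[...,2]
s=(abs(ly+18)<2.5)&(abs(lx)<36)&(abs(lx)>14)&(z>74)&(z<90)
print(s.sum(),np.median(ly[s]),np.degrees(np.arctan(np.polyfit(lx[s],ly[s],1)[0])))
s=(abs(lx+39)<4)&(abs(ly)<17)&(z>74)&(z<90);print('x',s.sum(),np.mean(lx[s]))
show(manip.state())
E
```

```text
cap yface n 48 med ly -17.42 sd 0.23 tilt deg -0.08 | xface n 34 med lx -39.41 sd 1.64
47 -17.414828896895948 -0.06649605659504673
x 41 -39.35442764070946
t 16.45 pos [ 520.  -315.1   86. ] yaw_y 94.74 z [ 4.e-04 -2.e-04 -1.e+00] w 12.3 F [-0.4  0.6 -2.4] q [ 0.42  0.63  0.07  1.75 -0.06  0.77  2.17]
```

Aligned within 0.3 mm in both x and y. Lowering.

play_rows([
  {"ax": 0,"ay": 0,"az": 0,"x": -0.2,"y": 0,"z": 5,"gripper": 5},
  {"ax": 0,"ay": 0,"az": 0,"x": -0.2,"y": 0,"z": 9,"gripper": 5},
  {"ax": 0,"ay": 0,"az": 0,"x": -0.2,"y": 0,"z": 12,"gripper": 5},
  {"ax": 0,"ay": 0,"az": 0,"x": -0.2,"y": 0,"z": 13.5,"gripper": 5},
  {"ax": 0,"ay": 0,"az": 0,"x": -0.2,"y": 0,"z": 15,"gripper": 5},
  {"ax": 0,"ay": 0,"az": 0,"x": -0.2,"y": 0,"z": 16.5,"gripper": 5},
  {"ax": 0,"ay": 0,"az": 0,"x": -0.2,"y": 0,"z": 18,"gripper": 5},
  {"ax": 0,"ay": 0,"az": 0,"x": -0.2,"y": 0,"z": 18,"gripper": 5},
])

```text
clock: 17.25
ee_pos: [0.52, -0.3149, 0.0677]
orientation: [-0.0, -0.041, 0.999, 0.0]
contact_force: [-0.9, 0.6, -3.6]
width: 0.0128
```

play_rows([
  {"ax": 0,"ay": 0,"az": 0,"x": 0,"y": 0,"z": 1,"gripper": 5},
  {"ax": 0,"ay": 0,"az": 0,"x": 0,"y": 0,"z": 2,"gripper": 5},
  {"ax": 0,"ay": 0,"az": 0,"x": 0,"y": 0,"z": 3,"gripper": 5},
  {"ax": 0,"ay": 0,"az": 0,"x": 0,"y": 0,"z": 3.5,"gripper": 5},
  {"ax": 0,"ay": 0,"az": 0,"x": 0,"y": 0,"z": 3.5,"gripper": 5},
])

```text
clock: 17.75
ee_pos: [0.52, -0.3149, 0.0642]
orientation: [-0.0, -0.041, 0.999, 0.0]
contact_force: [-0.3, 1.1, -2.2]
width: 0.0126
```

play_rows([
  {"ax": 0,"ay": 0,"az": 0,"x": 0,"y": 0,"z": 0.5,"gripper": 5},
  {"ax": 0,"ay": 0,"az": 0,"x": 0,"y": 0,"z": 0.9,"gripper": 5},
  {"ax": 0,"ay": 0,"az": 0,"x": 0,"y": 0,"z": 0.9,"gripper": 5},
])

```text
clock: 18.05
ee_pos: [0.52, -0.315, 0.0634]
orientation: [-0.0, -0.041, 0.999, -0.0]
contact_force: [-0.3, 0.7, -2.7]
width: 0.0126
```

play_rows([
  {"ax": 0,"ay": 0,"az": 0,"x": 0,"y": 0,"z": 0.4,"gripper": 5},
  {"ax": 0,"ay": 0,"az": 0,"x": 0,"y": 0,"z": 0.8,"gripper": 5},
  {"ax": 0,"ay": 0,"az": 0,"x": 0,"y": 0,"z": 0.8,"gripper": 5},
])

```text
clock: 18.35
ee_pos: [0.5201, -0.3151, 0.0628]
orientation: [0.0, -0.041, 0.999, -0.0]
contact_force: [-1.0, 0.5, -0.7]
width: 0.0128
```

play_rows([
  {"ax": 0,"ay": 0,"az": 0,"x": 0,"y": 0,"z": 0.4,"gripper": 5},
  {"ax": 0,"ay": 0,"az": 0,"x": 0,"y": 0,"z": 0.8,"gripper": 5},
  {"ax": 0,"ay": 0,"az": 0,"x": 0,"y": 0,"z": 0.8,"gripper": 5},
])

```text
clock: 18.65
ee_pos: [0.5201, -0.3152, 0.0627]
orientation: [0.0, -0.041, 0.999, -0.0]
contact_force: [-2.5, 1.2, 7.3]
width: 0.0129
```

```bash
python3 - <<'E'
from mv import *
from look import *
from faces import *
cloud(521.7,-314.9,94.71,60,104,6,'pics/s17.png',(270,190,420,310))
E
```

```text
t 18.7 pos [ 520.1 -315.2   62.7] yaw_y 94.73 z [ 3.e-04 -1.e-04 -1.e+00] w 12.6 F [-2.7  0.5  7.1] q [ 0.43  0.66  0.06  1.76 -0.06  0.72  2.17]
60 158 lx -41.0 41.0 ly -18.0 59.0 mean rgb 48.0
66 253 lx -41.0 36.0 ly -18.0 59.0 mean rgb 85.0
72 34 lx -29.0 30.0 ly -17.0 17.0 mean rgb 89.0
78 25 lx -18.0 -5.0 ly -12.0 13.0 mean rgb 71.0
84 34 lx -19.0 1.0 ly -18.0 20.0 mean rgb 60.0
90 38 lx -17.0 3.0 ly -20.0 20.0 mean rgb 53.0
96 89 lx -18.0 17.0 ly -20.0 19.0 mean rgb 70.0
102 36 lx -13.0 8.0 ly -20.0 20.0 mean rgb 35.0
```

View pics/s17.png

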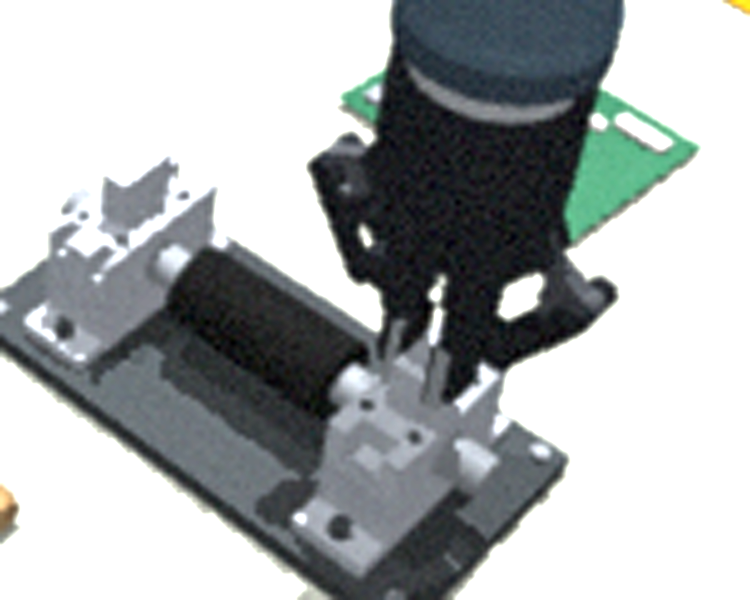

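The wide cap is seated, touching at 62.7 with about 10 N. Releasing and rising.

play_rows([
  {"ax": 0,"ay": 0,"az": 0,"x": 0,"y": 0,"z": -0.5,"gripper": 5},
  {"ax": 0,"ay": 0,"az": 0,"x": 0,"y": 0,"z": -0.5,"gripper": 40},
  {"ax": 0,"ay": 0,"az": 0,"x": 0,"y": 0,"z": -0.5,"gripper": 40},
  {"ax": 0,"ay": 0,"az": 0,"x": 0,"y": 0,"z": -0.5,"gripper": 40},
  {"ax": 0,"ay": 0,"az": 0,"x": 0,"y": 0,"z": -10,"gripper": 40},
  {"ax": 0,"ay": 0,"az": 0,"x": 0,"y": 0,"z": -35,"gripper": 40},
  {"ax": 0,"ay": 0,"az": 0,"x": 0,"y": 0,"z": -75,"gripper": 40},
  {"ax": 0,"ay": 0,"az": 0,"x": 0,"y": 0,"z": -115,"gripper": 40},
  {"ax": 0,"ay": 0,"az": 0,"x": 0,"y": 0,"z": -150,"gripper": 40},
  {"ax": 0,"ay": 0,"az": 0,"x": 0,"y": 0,"z": -150,"gripper": 40},
])

```text
clock: 19.7
ee_pos: [0.5232, -0.317, 0.2181]
orientation: [0.005, -0.041, 0.999, -0.003]
contact_force: [-0.2, -0.2, -1.3]
width: 0.0342
```

play_rows([
  {"ax": 0,"ay": 0,"az": 0,"x": 0,"y": 200,"z": 0,"gripper": 40},
  {"ax": 0,"ay": 0,"az": 0,"x": 0,"y": 200,"z": 0,"gripper": 40},
  {"ax": 0,"ay": 0,"az": 0,"x": 0,"y": 300,"z": 0,"gripper": 40},
  {"ax": 0,"ay": 0,"az": 0,"x": 0,"y": 300,"z": 0,"gripper": 40},
  {"ax": 0,"ay": 0,"az": 0,"x": 0,"y": 300,"z": 0,"gripper": 40},
  {"ax": 0,"ay": 0,"az": 0,"x": 0,"y": 300,"z": 0,"gripper": 40},
  {"ax": 0,"ay": 0,"az": 0,"x": 0,"y": 300,"z": 0,"gripper": 40},
  {"ax": 0,"ay": 0,"az": 0,"x": 0,"y": 300,"z": 0,"gripper": 40},
  {"ax": 0,"ay": 0,"az": 0,"x": 0,"y": 300,"z": 0,"gripper": 40},
])

```text
clock: 20.6
ee_pos: [0.4953, -0.0175, 0.2118]
orientation: [0.0, -0.041, 0.999, -0.0]
contact_force: [0.3, 0.4, -0.3]
width: 0.0342
```

```bash
python3 - <<'E'
from mv import *
from look import *
from faces import *
cal=viewer.get_calibration("side")
N=[viewer.camera("side") for _ in range(3)]
im,d=N[0][0],np.median([n[1] for n in N],0)
for n,c in(("twin",(508.5,-155.5)),("wide",(521.7,-314.9))):
    faces(im,d,cal,c,94.71,50,66,n)
    L=cl(im,d,cal,c,94.71);lx,ly,z=L[...,0],L[...,1],L[...,2]
    for q in(-23,23):
        for p in(-12,12):
            s=(abs(lx-q)<4.5)&(abs(ly-p)<4.5)&(abs(z-70)<12);print(' top',q,p,s.sum(),np.median(z[s]).round(1),end=';')
    s=(abs(lx)<15)&(abs(ly)<5)&(z>90)&(z<110);print(' rib top',np.median(z[s]).round(1))
cv2.imwrite("pics/s18.png",np.clip(1.5*cv2.resize(im[190:310,250:400,::-1],None,fx=5,fy=5,interpolation=cv2.INTER_CUBIC),0,255).astype('u1'))
im,d=viewer.camera("top")
cv2.imwrite("pics/t18.png",np.clip(1.2*im[:,:,::-1],0,255).astype('u1'))
show(manip.state())
E
```

```text
twin yface n 57 med ly -17.37 sd 0.47 tilt deg -0.03 | xface n 41 med lx -39.63 sd 1.56
 top -23 -12 11 70.7; top -23 12 11 70.9; top 23 -12 10 71.1; top 23 12 0 nan; rib top 99.0
wide yface n 44 med ly -17.38 sd 0.27 tilt deg -0.06 | xface n 68 med lx -39.07 sd 1.85
 top -23 -12 16 71.1; top -23 12 18 70.7; top 23 -12 15 70.9; top 23 12 0 nan; rib top 98.7
t 20.8 pos [495.3 -17.4 211.7] yaw_y 94.6 z [-1.e-04 -3.e-04 -1.e+00] w 34.3 F [ 0.5  0.3 -0.2] q [-0.03  0.28 -0.03  1.94  0.01  0.92  1.58]
  return _methods._mean(a, axis=axis, dtype=dtype,
  ret = ret.dtype.type(ret / rcount)
```

View pics/s18.png

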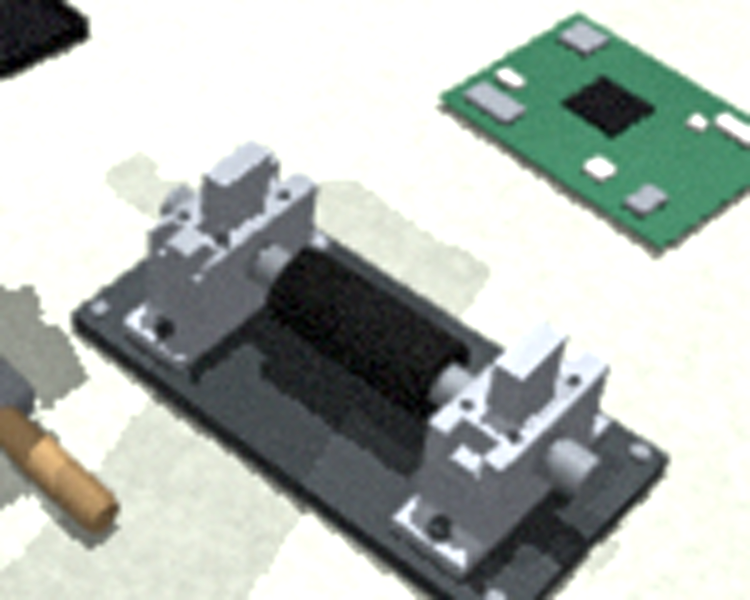

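View pics/t18.png

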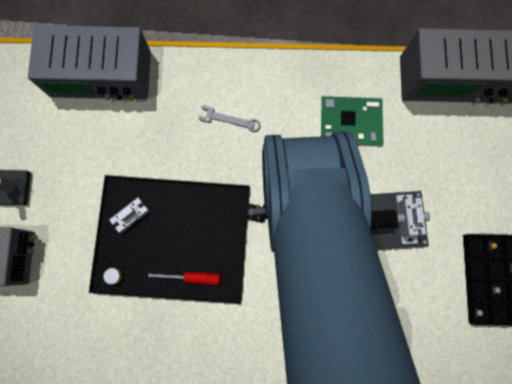

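Both caps sit level with block tops at about 70.9 mm. Home is 70, and this camera reads about 0.9 high on the bare table. Lugs show in the notches, and the spare and bystanders are unmoved. Handing in.

```bash
python3 -c "
from plant import manip
print(manip.close_job())"
```

```text
the job is handed in; nothing more can be done
None
```

I refitted both caps on their own saddles, lowered them under control, let go of both, and handed the job in at about 21 s of the 61 s allowed. The hand-in reports no verdict.

**Last checks**
- **Seating:** Each cap met firm resistance at the height predicted for fully home, within about 0.3 mm and with about 10 N of contact force. Afterwards the block tops read 70.7–71.1 mm and the rib tops 98.7–99.0 mm. Home is 70 and 98, and that camera reads about 0.9 mm high on the bare table.
- **Alignment:** Both caps are level. They match their saddles to about 0.3 mm and 0.2°, and the lugs show in the notches. The far corner of each block top was hidden from the camera, so it was not measured.
- **Everything else:** The spare cap is still in the tray, and the screwdriver, tin, wrench and board look unmoved. The arm hid the brush in the last top view and only its handle shows in the last side view, but nothing went near it. The arm is clear of everything.

**What disagreed**
- **Height reading:** The reported TCP height was about 33 mm lower than where the cameras saw the finger pads. My first attempt to grip the twin cap therefore closed in the air above its rib, touching nothing. After that I used the camera height.
- **Grip offset:** The wide cap was about 2.3 mm off-centre along its rib in the grip. I corrected this above the saddle before lowering it.
- **Refused calls:** My first two move calls were refused because some fields were missing, and nothing moved.

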